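Vacuum leak test of perfume bottles

ROBOT

A 7-joint arm with a two-finger parallel gripper is mounted at the origin on the work surface. World frame = base frame: x ahead of the robot, y to its left, z up, the work surface at z = 0. Lengths are in m, angles in rad, forces in N, time in s.
With the tool pointing down it reaches from about 0.4 to 0.85 m from the base axis. Payload 4.5 kg.
Tool frame: the origin (TCP) lies at the very end of the fingers, on their centre line; the grasp point (between the pads) lies 19 mm behind it; y points along the fingers, x is the direction in which the jaws open and shut, and the axes are right-handed (so a half turn about y gives the same grasp; the last joint's range is limited). The gripper opens to 88 mm and grips with 3 to 60 N. Pads are 18 mm wide; open, the fingers measure 123 mm over their backs; the gripper's body (75 mm by 187 mm) begins 45 mm behind the grasp point.
Start: joints at [1.37, 0.689, -0.195, 1.565, 0.157, 0.902, -0.215], TCP at [0.145, -0.608, 0.239] pointing down, gripper open.
Joint ranges: [-3.01, 3.01], [-0.46, 2.08], [-1.47, 1.51], [0.13, 2.56], [-1, 4.14], [0.04, 2.09], [-2.66, 2.66]. Speed limits (rad/s): [2.57, 2.57, 3.14, 3.14, 3.14, 3.14, 3.14].

INTERFACE

Orientations are given as a unit quaternion [x, y, z, w].
In Python, from plant import r gives the robot as it stands.
- The arm moves only by the shell command python3 -m inch 'ROWS' [OPENING] [FORCE]. ROWS is JSON, a list of rows, each a list of 6 numbers: the shift along the tool's x, y, z in mm, then the turn, a rotation vector about the tool's x, y, z in rad. In form: [[x, y, z, ax, ay, az], ...]. A call has 1 to 12 rows; each row shifts and turns the commanded pose from where the row before left it, along the tool's axes as they then stand; what a row does not reach is not made up. A row lasts 1/12 s, in which the tool goes at most 41.7 mm and 7.16 degrees, less where a joint would pass 70% of its speed; a pose out of reach is approached as far as the arm can. A call is refused whole if a number of a shift passes 41.7 or a number of a turn 0.125, either way. A call with a gripper value outside its range is refused whole. OPENING is the finger opening in mm, from 0 to 88.1, set as the call begins (- or left out, the last holds). The fingers move at their own pace and stop on an object; FORCE is the grip in N (left out, the last holds). Time passes only in rows, so rows that do not move let the fingers close. It gives the time, the measured TCP pose, the force and the opening at its end, in the units of the state.
- r.get_state(): the state, without advancing time (a new reading comes with each control period).
- r.snapshot(name): name is "scene" or "top"; returns a dict with "img" (384x512x3 uint8, red, green, blue), "range_z" (384x512 float32, m along the optical axis (not along the pixel's ray), 0 where there is no reading), "mtx" (3x3 intrinsics, pixels), "camera_from_world" (4x4, takes a point from world to camera coordinates). Camera axes: x right, y down, z forward; pixel columns grow to the right and rows downward; lengths in m; the calibration is good to about 2 mm. A picture is of the moment at which its call begins.
- r.finish_job(): hands the job in, once; it reports no verdict.
The state is a dict: "clock": time; "q": joint angles; "qd": joint speeds; "joint_torque": joint torques, N m; "tool_pos": TCP position; "eef_rot": TCP orientation; "contact_force": force on the tool from outside, world axes, zero at the start; "moment": the same for the moment, N m; "opening": opening from 0.0 (shut) to 1.0 (fully open).
Only numpy, scipy, OpenCV 4.12 (cv2) and the standard library are available. Lean on these libraries where they do the work, as an engineer would, in place of code of your own. Each camera call takes 0.05 s, during which the arm holds its last target.

TASK

Run a leak test: stand every perfume bottle from the table upright on the floor of the test chamber, setting them down without dropping them, lay the lid flat, centred and square over the chamber, and turn the bleed knob until its pointer is at the zero mark. Only when all that is done, pump the lever three full strokes, each all the way down and all the way back up. Leave the lever up, the lid in place and the pointer at zero, and do not disturb the carton, the basket or the roll of tape.

Things in the scene. Friction and masses are not known exactly. Their poses are not given: they have to be found in the camera images.
- bottle0: perfume bottle, standing upright on the table: round body 50 mm diameter and 60 mm high, heavy glass base so that it stands firmly, thin neck, round black cap 26 mm diameter from 68 to 96 mm above the base; 0.2 kg; origin at the centre of its underside, z up. Two to four bottles are present (None: absent or held)
- bottle1: perfume bottle, standing upright on the table: round body 50 mm diameter and 60 mm high, heavy glass base so that it stands firmly, thin neck, round black cap 26 mm diameter from 68 to 96 mm above the base; 0.2 kg; origin at the centre of its underside, z up. Two to four bottles are present (None: absent or held)
- bottle2: perfume bottle, standing upright on the table: round body 50 mm diameter and 60 mm high, heavy glass base so that it stands firmly, thin neck, round black cap 26 mm diameter from 68 to 96 mm above the base; 0.2 kg; origin at the centre of its underside, z up. Two to four bottles are present (None: absent or held)
- bottle3: perfume bottle, standing upright on the table: round body 50 mm diameter and 60 mm high, heavy glass base so that it stands firmly, thin neck, round black cap 26 mm diameter from 68 to 96 mm above the base; 0.2 kg; origin at the centre of its underside, z up. Two to four bottles are present (None: absent or held)
- chamber: leak-test chamber, a fixed open-topped aluminium box, outside 276 (x) x 116 (y) x 112 mm high, walls and floor 8 mm (inside 260 x 100, floor 8 mm above the table); origin at the centre of its underside, x along its long side
- chamber_rim (a point): centre of the chamber's mouth, level with the top of its walls (112 mm above the table), axes as the chamber's
- lid: loose chamber lid, a flat white plate 300 (x) x 140 (y) x 8 mm lying flat on the table, 0.4 kg, with an upright black grip bar across its middle: 12 mm thick (along x), 70 mm long (along y), from 8 to 42 mm above the underside; origin at the centre of its underside
- dial: bleed dial, a fixed round grey housing 116 mm diameter, its white face up at 50 mm; the thick raised black zero mark is at the edge of the face, on the side the housing's own -x axis points to; thin ticks run on from it. Origin at the centre of the underside
- bleed (a joint): angle of the bleed knob and its pointer from the zero mark, rad: 0 = pointer at the zero mark; positive = turned counter-clockwise seen from above; starts 0.8 to 2.5, stops at -0.5 and 2.9; friction 0.06 N m, stays where it is left
- bleed_grip (a point): on the axis of the bleed knob, 73 mm above the table: round black upright knob 44 mm diameter, from 59 to 87 mm above the table (a 50 mm collar below that down to the face), with a black pointer reaching out over the face at its foot (and a white line on top on the same side)
- pump: fixed hand-lever vacuum pump; origin on the table right below the raised lever's cross handle; the blue base and cylinder lie from 110 to 285 mm along its +x, the lever's pivot at x = 173 mm
- lever (a joint): angle of the pump lever, rad: 0 = fully up (a spring returns it), 0.8 = fully down at the stop. About 5 N at the handle starts it and 12 N holds it fully down
- lever_grip (a point): centre of the lever's cross handle: a bar 24 mm diameter and 80 mm long, parallel to the pump's y axis; 200 mm high when up and about 45 mm when down; it moves on an arc of 200 mm radius about point lever_hinge
- lever_hinge (a point): the lever's pivot, on an axis parallel to the pump's y, 100 mm above the table
- carton: bystander: closed black carton with a gold band, 50 x 70 x 120 mm, standing; origin under its centre
- basket: bystander: grey open basket of small gold caps, 90 x 180 x 70 mm; origin under its centre
- roll: bystander: roll of brown packing tape lying flat, 100 mm diameter, 50 mm high; origin under its centre
Not all that is in view belongs to the job. What is shaped like the dial but blue, pink or turquoise is not meant.

How it is judged:
By the outcome, as a careful person would: the job done as asked, in the order asked, and still so for the second after the job is handed in, with the robot touching nothing.
Of bottle0, bottle1, bottle2, bottle3 only 2 to 4 are there at a start; the rules pass over those that are not, and their reading is None.
At some moment in a run one of bottle0, bottle1, bottle2, bottle3, lid may be knocked a few centimetres aside while the robot is not near it.
It also fails if it takes over 210 s, if anything falls off the work surface, if the arm or the gripper's body presses on something with over 40 N, if the wrist force passes 120 N, or if a joint passes its speed limit or range.

## Working session

There is one attempt and no reset: what is moved stays moved. The work goes in short steps, Python scripts to look and compute and a shell command to move; the robot and the scene stay as the last step left them, time stands still between calls to the robot, and variables do not carry over. Pictures are saved under pics/ and viewed, and the job is handed in when it is done.

```bash
ls; mkdir -p pics; python3 - <<'E'
from plant import r
import cv2,numpy as np
print(r.get_state())
for n in ("scene","top"):
    s=r.snapshot(n); cv2.imwrite(f"pics/{n}0.png",cv2.resize(s["img"][:,:,::-1],(800,600),interpolation=cv2.INTER_CUBIC)); np.savez(f"{n}0.npz",**s)
    print(n,s["mtx"],s["camera_from_world"])
E
```

```text
pics
{'clock': 0.0, 'q': array([ 1.36978008,  0.68998124, -0.19449315,  1.56634403,  0.15732169,
        0.9024859 , -0.21509292]), 'qd': array([-0.00090367,  0.00116358, -0.00157223,  0.00279951,  0.0007371 ,
       -0.00072325,  0.00126448]), 'joint_torque': array([-3.45301225e-05, -5.27556753e+01, -1.26720339e+00, -1.53424251e+01,
       -5.26776910e-02,  6.44115120e-03,  1.76034919e-04]), 'tool_pos': array([ 0.14520464, -0.60725197,  0.23791122]), 'eef_rot': array([-0.55479268,  0.43850384, -0.43742348,  0.55549992]), 'contact_force': array([-0.43692426,  0.72563919, -0.87915743]), 'moment': array([ 0.00489556,  0.02830234, -0.02089551]), 'opening': 0.9975174400281074}
scene [[379.08325926   0.         258.44991604]
 [  0.         379.08325926 191.5872602 ]
 [  0.           0.           1.        ]] [[ 0.19110158  0.98150141 -0.01162645 -0.25784759]
 [ 0.79463291 -0.16164938 -0.58517349 -0.33154958]
 [-0.57622802  0.10258882 -0.81082477  1.67165783]
 [ 0.          0.          0.          1.        ]]
top [[394.70952927   0.         256.37478318]
 [  0.         394.70952927 193.07674447]
 [  0.           0.           1.        ]] [[ 0.02358125 -0.99967947  0.00921273  0.13141426]
 [-0.9876611  -0.02472289 -0.15464259  0.55005379]
 [ 0.15482079 -0.00545239 -0.98792752  1.3485709 ]
 [ 0.          0.          0.          1.        ]]
```

View pics/scene0.png

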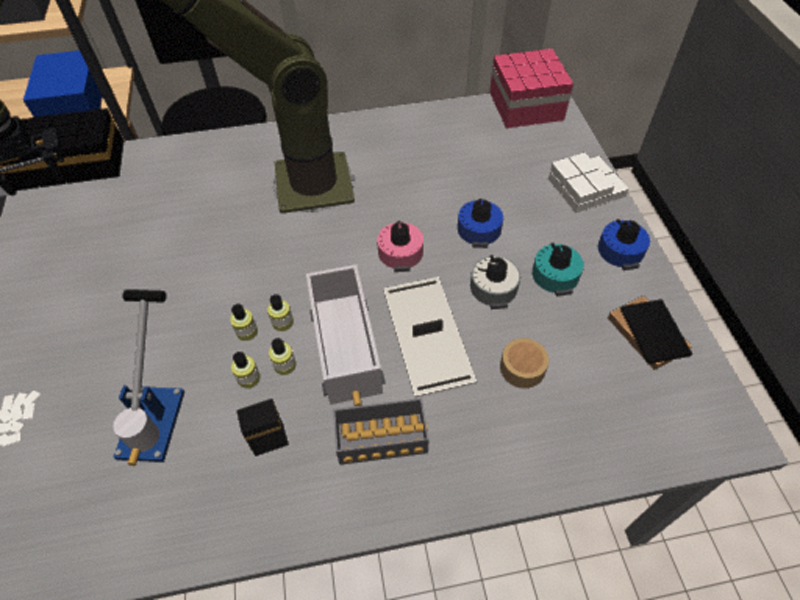

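View pics/top0.png

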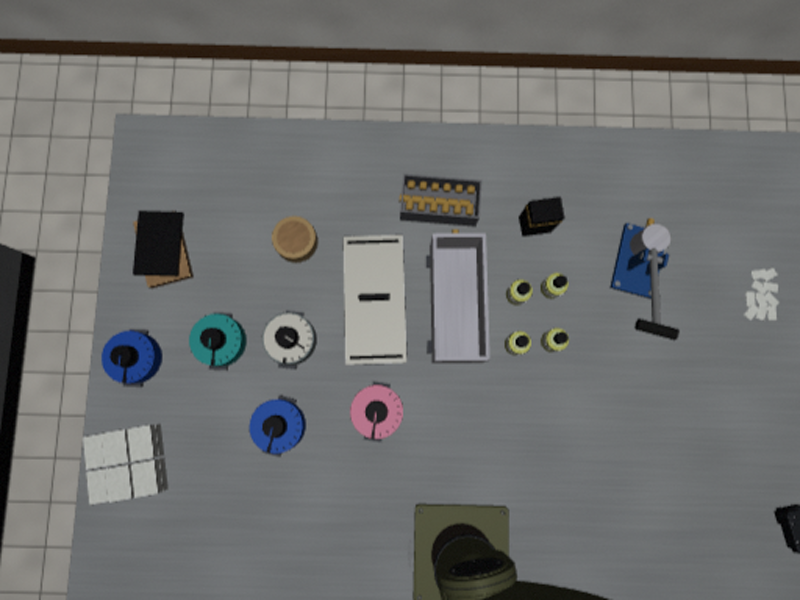

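Both views show four bottles at top-view (520,292), (556,285), (518,342) and (556,340). The chamber is at (460,297), the lid at (374,300), the white dial at (288,338) and the pump at about (645,270). Next I'll measure them.

```bash
cat > h.py <<'E'
import numpy as np,cv2
def take(n,save=None):
    from plant import r
    s=r.snapshot(n)
    if save: cv2.imwrite(f"pics/{save}.png",cv2.resize(s["img"][:,:,::-1],(800,600),interpolation=cv2.INTER_CUBIC))
    return s
def cloud(s):
    K=s["mtx"];T=s["camera_from_world"];z=s["range_z"]
    v,u=np.mgrid[:384,:512]
    P=np.stack([(u-K[0,2])/K[0,0]*z,(v-K[1,2])/K[1,1]*z,z],-1)
    W=(P-T[:3,3])@T[:3,:3]; W[z==0]=np.nan
    return W
def ray(s,u,v,h):
    K=s["mtx"];T=s["camera_from_world"]
    d=T[:3,:3].T@np.array([(u-K[0,2])/K[0,0],(v-K[1,2])/K[1,1],1]); c=-T[:3,:3].T@T[:3,3]
    return c+d*(h-c[2])/d[2]
def proj(s,p):
    T=s["camera_from_world"];q=T[:3,:3]@np.asarray(p,float)+T[:3,3]; q=s["mtx"]@q; return q[:2]/q[2]
def blobs(mask,amin=10):
    n,l,st,c=cv2.connectedComponentsWithStats(mask.astype(np.uint8),connectivity=8)
    return [(st[i,4],c[i],l==i) for i in range(1,n) if st[i,4]>=amin]
def roi(s,x0,x1,y0,y1,z0,z1):
    W=cloud(s)
    with np.errstate(invalid='ignore'):
        return (W[...,0]>x0)&(W[...,0]<x1)&(W[...,1]>y0)&(W[...,1]<y1)&(W[...,2]>z0)&(W[...,2]<z1),W
E
python3 - <<'E'
from h import *
np.set_printoptions(precision=4,suppress=True)
for n in("top","scene"):
    s=dict(np.load(f"{n}0.npz")); W=cloud(s)
    print(n)
    m=(W[...,2]>0.03)&(W[...,2]<0.3)&(W[...,0]>0.25)&(W[...,0]<1.)&(abs(W[...,1])<.7)
    for a,c,b in blobs(m):
        p=W[b]; print(a,c,"z",np.percentile(p[:,2],[5,50,95,100]),"med",np.median(p,0),"min",p.min(0),"max",p.max(0))
E
```

```text
top
980 [281.6571 127.2663] z [0.0326 0.0413 0.0719 0.0763] med [0.7857 0.0584 0.0413] min [ 0.7365 -0.033   0.0304] max [0.8381 0.152  0.0763]
493 [347.0183 137.5456] z [0.0407 0.1176 0.1238 0.1292] med [ 0.7364 -0.1622  0.1176] min [ 0.7158 -0.2072  0.0312] max [ 0.7781 -0.1295  0.1292]
547 [108.521  156.1481] z [0.0324 0.0375 0.0421 0.0481] med [0.6676 0.6766 0.0375] min [0.5892 0.6526 0.0301] max [0.745  0.6998 0.0481]
625 [187.8928 152.4128] z [0.0441 0.0508 0.0555 0.0598] med [0.6854 0.3915 0.0508] min [0.6375 0.3435 0.0307] max [0.7359 0.4415 0.0598]
976 [417.4949 175.2244] z [0.0407 0.1073 0.2121 0.2179] med [ 0.6418 -0.3899  0.1073] min [ 0.4598 -0.4485  0.0301] max [ 0.7578 -0.3218  0.2179]
1094 [295.1819 186.777 ] z [0.0378 0.1068 0.1157 0.1191] med [0.5732 0.0032 0.1068] min [ 0.412  -0.0451  0.0305] max [0.72   0.0802 0.1191]
189 [355.2169 182.2116] z [0.0408 0.0624 0.0973 0.1027] med [ 0.5886 -0.197   0.0624] min [ 0.5678 -0.2283  0.0313] max [ 0.6178 -0.1781  0.1027]
187 [332.369  186.6096] z [0.0384 0.0628 0.0989 0.1039] med [ 0.5707 -0.1177  0.0628] min [ 0.5509 -0.1
[... 2837 characters left out ...]
1932 207.9659] z [0.0318 0.0409 0.0461 0.0477] med [0.5626 0.2061 0.0409] min [0.5514 0.1728 0.0311] max [0.5679 0.2425 0.0477]
238 [179.4874 226.3361] z [0.0359 0.0618 0.0967 0.1029] med [ 0.5882 -0.1191  0.0618] min [ 0.5575 -0.1462  0.0301] max [ 0.6054 -0.0968  0.1029]
676 [335.6109 230.0385] z [0.0387 0.0507 0.0551 0.0589] med [0.6959 0.3912 0.0507] min [0.6411 0.3444 0.0301] max [0.7402 0.4431 0.0589]
250 [155.56  234.812] z [0.0356 0.0612 0.0972 0.1008] med [ 0.6054 -0.1989  0.0612] min [ 0.5778 -0.2255  0.03  ] max [ 0.6223 -0.1772  0.1008]
705 [166.7121 271.2979] z [0.0415 0.117  0.1231 0.1254] med [ 0.766  -0.1641  0.117 ] min [ 0.7177 -0.2056  0.0301] max [ 0.779  -0.128   0.1254]
```

```bash
python3 - <<'E'
from h import *
from scipy.spatial.transform import Rotation as R
np.set_printoptions(precision=4,suppress=True)
from plant import r
print(R.from_quat(r.get_state()["eef_rot"]).as_matrix())
for n in("top","scene"):
    s=dict(np.load(f"{n}0.npz")); W=cloud(s); hsv=cv2.cvtColor(s["img"],cv2.COLOR_RGB2HSV)
    print(n)
    for (x,y) in [(.455,-.115),(.465,-.195),(.57,-.118),(.59,-.198)]:
        m,_=roi(s,x-.05,x+.06,y-.04,y+.04,.088,.106); p=W[m]; (c,rad)=cv2.minEnclosingCircle(p[:,:2].astype(np.float32)); print("cap",p.shape,p.mean(0),(p.min(0)+p.max(0))/2,c,rad)
    m,_=roi(s,.38,.74,-.08,.09,.106,.118); p=W[m][:,:2].astype(np.float32); print("rim",cv2.minAreaRect(p))
    m,_=roi(s,.35,.8,.1,.3,.003,.02); m&=(hsv[...,2]>150)&(hsv[...,1]<60); m=max(blobs(m),key=lambda t:t[0])[2]; p=W[m][:,:2].astype(np.float32); print("lid",len(p),cv2.minAreaRect(p))
    m,_=roi(s,.5,.62,.15,.26,.034,.05); p=W[m][:,:2].astype(np.float32); print("bar",len(p),cv2.minAreaRect(p))
    m,_=roi(s,.38,.54,.32,.46,.08,.1); p=W[m]; print("knob",len(p),p.mean(0),cv2.minEnclosingCircle(p[:,:2].astype(np.float32)))
    m,_=roi(s,.38,.54,.32,.46,.042,.06); p=W[m]; print("face",len(p),p.mean(0),cv2.minEnclosingCircle(p[:,:2].astype(np.float32)))
    m,_=roi(s,.42,.53,-.47,-.3,.19,.23); p=W[m]; print("handle",len(p),p.mean(0),cv2.minAreaRect(p[:,:2].astype(np.float32)))
    u,v=proj(s,(.455,.391,.05)); u,v=int(u),int(v); cv2.imwrite(f"pics/dial_{n}.png",cv2.resize(s["img"][v-36:v+37,u-36:u+37,::-1],(584,584),interpolation=cv2.INTER_CUBIC)); print(u,v)
    u,v=proj(s,(.55,-.38,.1)); u,v=int(u),int(v); a=max(0,u-70);cv2.imwrite(f"pics/pump_{n}.png",cv2.resize(s["img"][v-70:v+70,a:a+140,::-1],(560,560),interpolation=cv2.INTER_CUBIC)); print(u,v)
E
python3 - <<'E'
import cv2,numpy as np
for a in("dial","pump"):
    i=[cv2.resize(cv2.imread(f"pics/{a}_{n}.png"),(400,400)) for n in("top","scene")]
    cv2.imwrite(f"pics/{a}.png",np.hstack(i))
E
```

```text
[[ 0.2327 -0.0005  0.9725]
 [-0.9725  0.0016  0.2327]
 [-0.0016 -1.     -0.0001]]
top
cap (48, 3) [ 0.4592 -0.1193  0.0959] [ 0.4586 -0.1192  0.0972] (0.45932310819625854, -0.11903319507837296) 0.012541725300252438
cap (49, 3) [ 0.4689 -0.2025  0.0957] [ 0.4688 -0.2025  0.0959] (0.4685840308666229, -0.20257091522216797) 0.01285815890878439
cap (45, 3) [ 0.5756 -0.1229  0.0962] [ 0.5751 -0.124   0.0973] (0.5751355290412903, -0.12400460243225098) 0.012946690432727337
cap (45, 3) [ 0.593  -0.2034  0.0955] [ 0.5937 -0.2031  0.0962] (0.5935922861099243, -0.20293739438056946) 0.012799663469195366
rim ((0.5521140098571777, 0.01739109680056572), (0.27404701709747314, 0.11672873049974442), 1.823615312576294)
lid 2637 ((0.5587613582611084, 0.2065258026123047), (0.29891711473464966, 0.1390988528728485), 3.1446144580841064)
bar 72 ((0.5576416850090027, 0.20633333921432495), (0.012796101160347462, 0.06407875567674637), 4.703553199768066)
knob 140 [0.4575 0.3934 0.0872] ((0.45740213990211487, 0.39328306913375854), 0.022398529574275017)
face 715 [0.4565 0.3919 0.0512] ((0.45778563618659973, 0.39375
[... 708 characters left out ...]
318
rim ((0.5524845719337463, 0.019042205065488815), (0.28077247738838196, 0.11596280336380005), 1.8325777053833008)
lid 2414 ((0.5561883449554443, 0.21161305904388428), (0.30918455123901367, 0.15016672015190125), 2.690880537033081)
bar 77 ((0.5599871873855591, 0.20771339535713196), (0.015204495750367641, 0.06920238584280014), 3.046623468399048)
knob 106 [0.4613 0.3945 0.0871] ((0.4606289863586426, 0.3940812349319458), 0.023149119690060616)
face 489 [0.4701 0.3904 0.0514] ((0.4588267207145691, 0.39526623487472534), 0.06121697276830673)
handle 235 [ 0.4876 -0.362   0.2055] ((0.4927866756916046, -0.3648262321949005), (0.08106796443462372, 0.04848926141858101), 73.69479370117188)
315 174
96 224
```

View pics/dial.png

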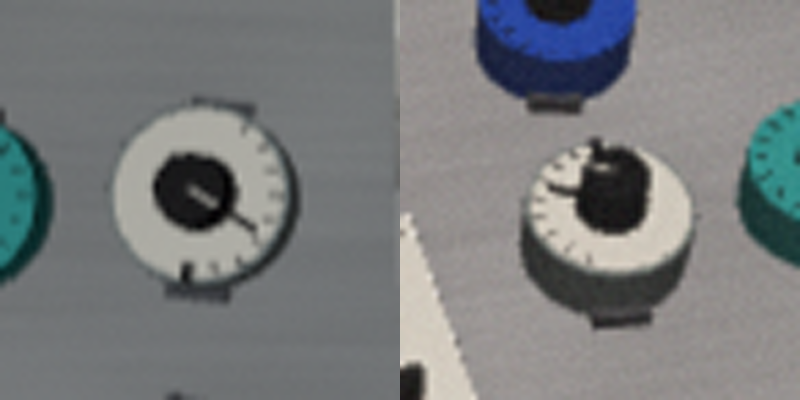

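View pics/pump.png

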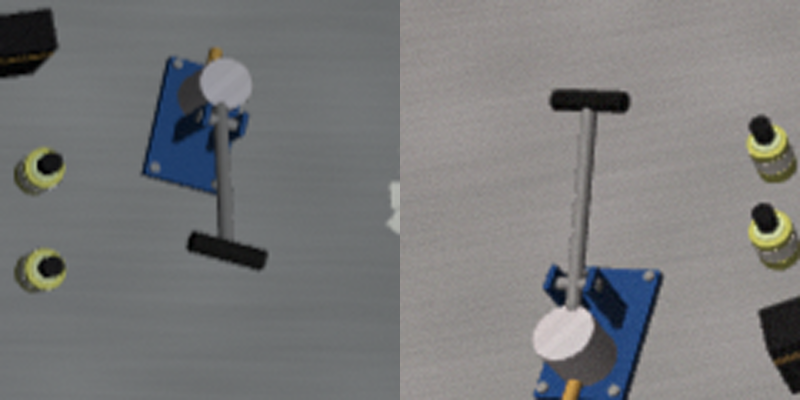

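```bash
cat >> h.py <<'E'
def plan(*tg,cmd=None):
    """targets (x,y,z[,yaw deg]); prints tool-frame deltas in sequence"""
    from plant import r
    from scipy.spatial.transform import Rotation as R
    st=r.get_state(); p=np.array(st["tool_pos"]); M=R.from_quat(st["eef_rot"]).as_matrix()
    yaw=np.arctan2(M[1,0],M[0,0])
    print("t %.2f pos %s yaw %.2f tilt %s F %s op %.1f"%(st["clock"],p.round(4),np.degrees(yaw),(M[:2,1]*1000).round(1),np.round(st["contact_force"],1),st["opening"]*88.1))
    for t in tg:
        if len(t)>3:
            d=(np.radians(t[3])-yaw+np.pi/2)%np.pi-np.pi/2
            print("  turn ay %.3f (or %.3f)"%(-d,-d+np.sign(d)*np.pi)); yaw+=d
        d=np.array(t[:3])-p; c,s=np.cos(yaw),np.sin(yaw)
        print("  shift x %.1f y %.1f z %.1f"%(1000*(c*d[0]+s*d[1]),-1000*d[2],1000*(-(-s*d[0]+c*d[1])) if False else 1000*(-s*d[0]+c*d[1])))
        p=np.array(t[:3])
E
python3 - <<'E'
from h import *
plan((.460,-.1185,.238,-88.2),(.460,-.1185,.064))
for n in ("top","scene"):
    s=dict(np.load(f"{n}0.npz")); m,W=roi(s,.40,.54,-.45,-.28,.18,.23); hsv=cv2.cvtColor(s["img"],cv2.COLOR_RGB2HSV)
    m&=hsv[...,2]<70; p=W[m]; print(len(p),p.mean(0),cv2.minAreaRect(p[:,:2].astype(np.float32)))
s=dict(np.load("top0.npz")); z=ray(s,182.1,230.3,.051); q=ray(s,194.9,223.3,.056); c=ray(s,*proj(s,(.4577,.3936,.05)),.05)
print(z,q); a=lambda p:np.degrees(np.arctan2(p[1]-.3936,p[0]-.4577)); print(a(z),a(q))
E
```

```text
t 0.10 pos [ 0.1452 -0.6073  0.238 ] yaw -76.54 tilt [-0.5  1.6] F [ 0.3 -0.   0.3] op 88.0
  turn ay 0.203 (or -2.938)
  shift x -478.7 y 0.0 z 330.0
  shift x 0.0 y 174.0 z 0.0
203 [ 0.48047796 -0.36056233  0.2082997 ] ((0.48998501896858215, -0.36599352955818176), (0.08089220523834229, 0.045610327273607254), 74.59310913085938)
185 [ 0.48628373 -0.36010963  0.20718664] ((0.48408788442611694, -0.36210259795188904), (0.08068869262933731, 0.027120845392346382), 74.20394897460938)
[0.40919352 0.39746156 0.051     ] [0.43397813 0.35386049 0.056     ]
175.44833494862078 -120.8344197369445
```

```bash
python3 -m inch '[[0,0,0,0,0.1015,0],[0,0,0,0,0.1015,0],[-32,0,22,0,0,0],[-32,0,22,0,0,0],[-32,0,22,0,0,0],[-32,0,22,0,0,0],[-32,0,22,0,0,0],[-32,0,22,0,0,0],[-32,0,22,0,0,0],[-32,0,22,0,0,0],[-32,0,22,0,0,0],[-32,0,22,0,0,0]]' 50 15
python3 -m inch '[[-32,0,22,0,0,0],[-32,0,22,0,0,0],[-32,0,22,0,0,0],[-32,0,22,0,0,0],[-31,0,22,0,0,0],[0,0,0,0,0,0]]'
python3 - <<'E'
from h import *
plan((.460,-.1185,.238,-88.2),(.460,-.1185,.064))
take("top","t1");s=take("scene","s1")
E
```

```text
clock: 1.1
tool_pos: [0.3556, -0.2793, 0.2386]
eef_rot: [0.508, -0.492, 0.492, -0.508]
contact_force: [1.1, -0.1, -0.1]
opening: 0.565
clock: 1.6
tool_pos: [0.465, -0.11, 0.2388]
eef_rot: [-0.509, 0.489, -0.489, 0.513]
contact_force: [-0.6, -0.3, -0.3]
opening: 0.566
t 1.60 pos [ 0.465  -0.11    0.2388] yaw -87.41 tilt [4.7 4.6] F [-0.6 -0.3 -0.3] op 49.8
  turn ay 0.014 (or -3.128)
  shift x 8.3 y 0.8 z -5.3
  shift x 0.0 y 174.0 z 0.0
```

View pics/s1.png

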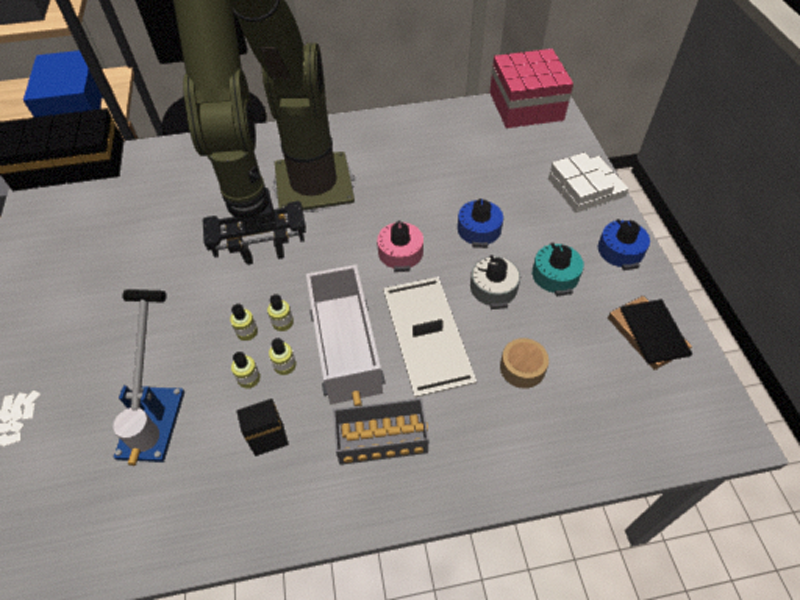

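The arm is above bottle A at about (278,310) in the scene view, and nothing has been disturbed. It overshot slightly, so I'll let it settle and correct.

```bash
python3 -m inch '[[0,0,0,0,0,0],[0,0,0,0,0,0],[0,0,0,0,0,0]]'
python3 - <<'E'
from h import *
plan((.460,-.1185,.238,-88.2),(.460,-.1185,.064))
E
```

```text
clock: 1.95
tool_pos: [0.4591, -0.1203, 0.2387]
eef_rot: [0.507, -0.493, 0.493, -0.507]
contact_force: [-0.2, -0.3, 0.1]
opening: 0.57
t 1.95 pos [ 0.4591 -0.1203  0.2387] yaw -88.36 tilt [-0.8 -0.7] F [-0.2 -0.3  0.1] op 50.2
  turn ay -0.003 (or 3.139)
  shift x -1.8 y 0.7 z 1.0
  shift x 0.0 y 174.0 z 0.0
```

```bash
python3 -m inch '[[-2,30,1,0,0,0],[0,30,0,0,0,0],[0,30,0,0,0,0],[0,30,0,0,0,0],[0,25,0,0,0,0],[0,15,0,0,0,0],[0,10,0,0,0,0],[0,4,0,0,0,0],[0,0,0,0,0,0],[0,0,0,0,0,0]]'
python3 - <<'E'
from h import *
plan((.460,-.1185,.064,-88.2))
s=take("scene"); u,v=proj(s,(.46,-.118,.06)); u,v=int(u),int(v); cv2.imwrite("pics/g1.png",cv2.resize(s["img"][v-50:v+50,u-60:u+60,::-1],(720,600),interpolation=cv2.INTER_CUBIC))
E
```

```text
clock: 2.78
tool_pos: [0.4613, -0.1171, 0.0654]
eef_rot: [-0.508, 0.492, -0.493, 0.508]
contact_force: [-0.6, -0.0, -0.1]
opening: 0.565
t 2.78 pos [ 0.4613 -0.1171  0.0654] yaw -88.22 tilt [ 1.1 -0.4] F [-0.6 -0.  -0.1] op 49.8
  turn ay -0.000 (or 3.141)
  shift x 1.4 y 1.4 z -1.3
```

View pics/g1.png

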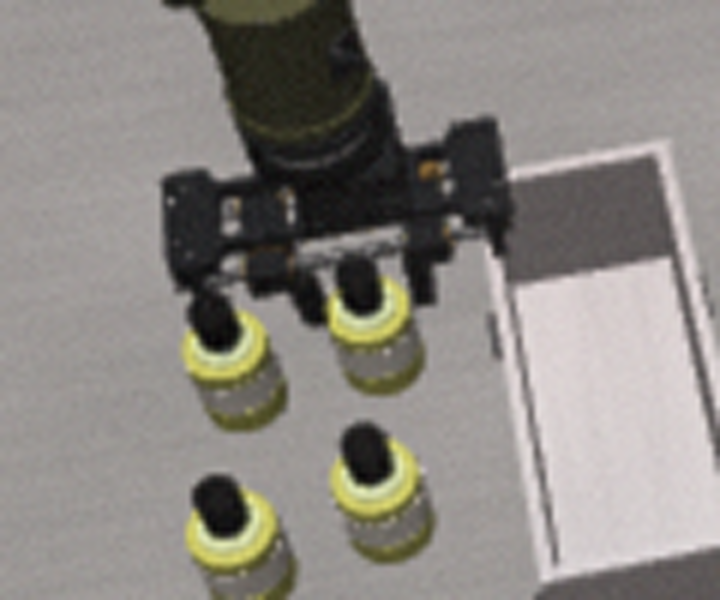

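The fingers straddle the cap of bottle A, at about (360,285) in the crop. I'll close and lift.

```bash
python3 -m inch '[[0,0,0,0,0,0],[0,0,0,0,0,0],[0,0,0,0,0,0],[0,0,0,0,0,0],[0,0,0,0,0,0],[0,0,0,0,0,0],[0,-5,0,0,0,0],[0,-20,0,0,0,0],[0,-30,0,0,0,0],[0,-30,0,0,0,0],[0,-30,0,0,0,0],[0,-25,0,0,0,0]]' 15 20
python3 - <<'E'
from h import *
plan((.5845,.019,.205,-88.2),(.5845,.019,.073))
E
```

```text
clock: 3.83
tool_pos: [0.4606, -0.1162, 0.2066]
eef_rot: [-0.508, 0.492, -0.492, 0.508]
contact_force: [1.5, 0.3, -2.3]
opening: 0.284
t 3.83 pos [ 0.4606 -0.1162  0.2066] yaw -88.15 tilt [0.1 0.2] F [ 1.5  0.3 -2.3] op 25.0
  turn ay 0.001 (or -3.141)
  shift x -131.3 y 1.6 z 128.1
  shift x 0.0 y 132.0 z 0.0
```

```bash
python3 - <<'E'
from h import *
plan((.5195,.017,.205,-88.2),(.5195,.017,.073))
E
python3 -m inch '[[-12,0,6,0,0,0],[-27,0,12,0,0,0],[-27,0,12,0,0,0],[-27,0,12,0,0,0],[-27,0,12,0,0,0],[-11,0,9,0,0,0],[0,0,0,0,0,0],[0,0,0,0,0,0],[0,0,0,0,0,0],[0,0,0,0,0,0]]'
python3 - <<'E'
from h import *
plan((.5195,.017,.205,-88.2),(.5195,.017,.073))
take("top","t2")
E
```

```text
t 3.83 pos [ 0.4606 -0.1162  0.2066] yaw -88.15 tilt [0.1 0.2] F [ 1.5  0.3 -2.3] op 25.0
  turn ay 0.001 (or -3.141)
  shift x -131.3 y 1.6 z 63.1
  shift x 0.0 y 132.0 z 0.0
clock: 4.67
tool_pos: [0.5187, 0.0146, 0.2046]
eef_rot: [0.508, -0.493, 0.493, -0.507]
contact_force: [0.6, -0.3, -1.6]
opening: 0.289
t 4.67 pos [0.5187 0.0146 0.2046] yaw -88.32 tilt [-1.5 -1.2] F [ 0.6 -0.3 -1.6] op 25.5
  turn ay -0.002 (or 3.140)
  shift x -2.4 y -0.4 z 0.9
  shift x 0.0 y 132.0 z 0.0
```

View pics/t2.png

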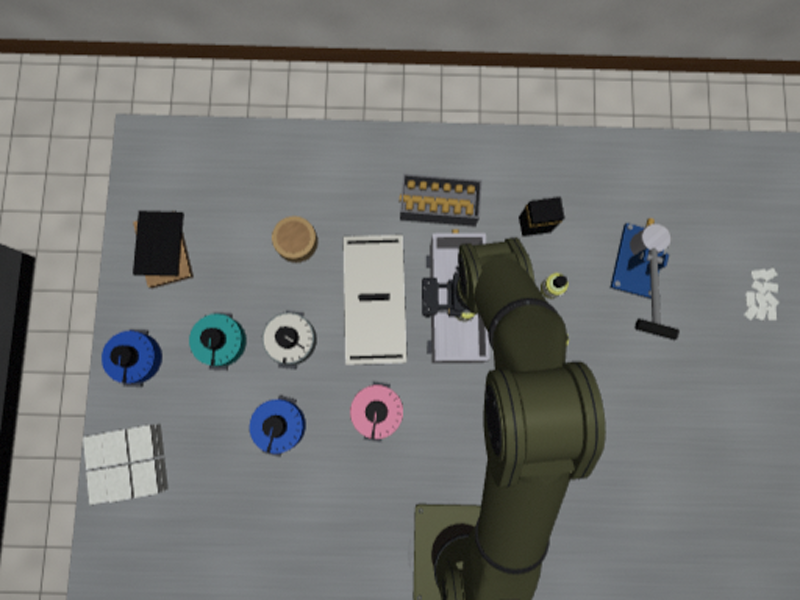

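The bottle is held over the chamber, at about (465,313) in the top view. I'll lower it gently.

```bash
python3 -m inch '[[-2,15,1,0,0,0],[0,25,0,0,0,0],[0,25,0,0,0,0],[0,25,0,0,0,0],[0,15,0,0,0,0],[0,10,0,0,0,0],[0,5,0,0,0,0],[0,4,0,0,0,0],[0,3,0,0,0,0],[0,2,0,0,0,0],[0,0,0,0,0,0],[0,0,0,0,0,0]]'
python3 -m inch '[[0,1,0,0,0,0],[0,1,0,0,0,0],[0,0.6,0,0,0,0],[0,0,0,0,0,0]]'
python3 - <<'E'
from h import *
plan((.5195,.017,.073,-88.2))
E
```

```text
clock: 5.72
tool_pos: [0.5211, 0.0184, 0.0762]
eef_rot: [-0.508, 0.492, -0.492, 0.508]
contact_force: [0.4, 1.1, -1.3]
opening: 0.29
clock: 6.05
tool_pos: [0.5208, 0.0184, 0.0732]
eef_rot: [-0.508, 0.492, -0.492, 0.508]
contact_force: [0.3, 0.2, -1.2]
opening: 0.286
t 6.05 pos [0.5208 0.0184 0.0732] yaw -88.18 tilt [ 0.2 -0.1] F [ 0.3  0.2 -1.2] op 25.2
  turn ay 0.000 (or -3.141)
  shift x 1.3 y 0.2 z -1.3
```

```bash
python3 -m inch '[[0,0.5,0,0,0,0],[0,0.5,0,0,0,0],[0,0,0,0,0,0]]'
python3 -m inch '[[0,0.5,0,0,0,0],[0,0.5,0,0,0,0],[0,0,0,0,0,0]]'
```

```text
clock: 6.3
tool_pos: [0.5213, 0.018, 0.0729]
eef_rot: [-0.508, 0.492, -0.493, 0.508]
contact_force: [-0.9, 0.0, 6.3]
opening: 0.282
clock: 6.55
tool_pos: [0.5214, 0.0172, 0.0724]
eef_rot: [-0.507, 0.491, -0.493, 0.508]
contact_force: [-2.5, -2.1, 11.2]
opening: 0.286
```

Contact reached. I'll release and rise.

```bash
python3 -m inch '[[0,-1,0,0,0,0],[0,0,0,0,0,0],[0,0,0,0,0,0],[0,0,0,0,0,0],[0,-10,0,0,0,0],[0,-20,0,0,0,0],[0,-30,0,0,0,0],[0,-35,0,0,0,0],[0,-35,0,0,0,0],[0,0,0,0,0,0]]' 46
python3 - <<'E'
from h import *
s=take("scene","s2")
plan((.470,-.202,.2,-88.2),(.470,-.202,.064))
E
```

```text
clock: 7.38
tool_pos: [0.5244, 0.0187, 0.2084]
eef_rot: [-0.505, 0.489, -0.495, 0.511]
contact_force: [1.1, -0.4, -0.2]
opening: 0.527
t 7.43 pos [0.523  0.0186 0.2058] yaw -88.18 tilt [7.9 0.8] F [ 1.5  1.  -0.7] op 45.9
  turn ay 0.000 (or -3.141)
  shift x 218.8 y 5.8 z -59.9
  shift x 0.0 y 136.0 z 0.0
```

View pics/s2.png

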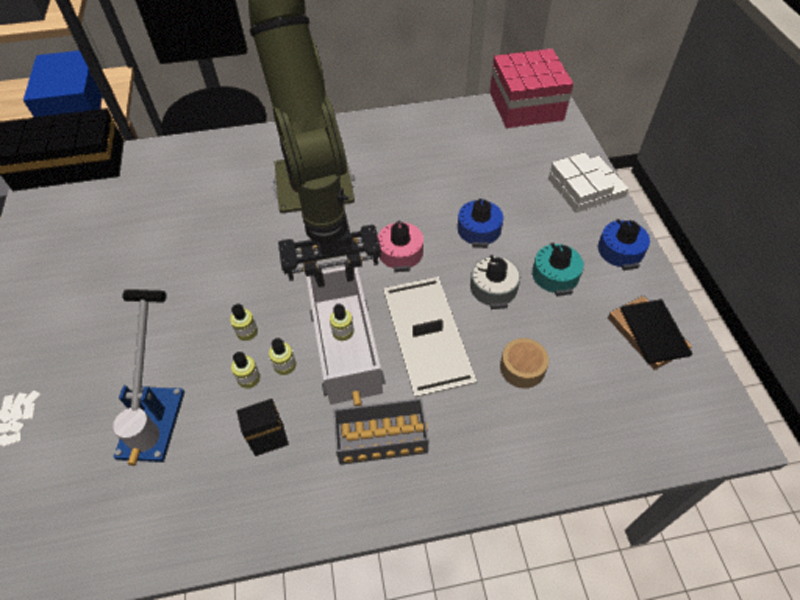

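Bottle A stands in the chamber at (342,320). Next is B at (.470,-.202).

```bash
python3 -m inch '[[20,0,-6,0,0,0],[30,0,-8,0,0,0],[30,0,-8,0,0,0],[30,0,-8,0,0,0],[30,0,-8,0,0,0],[30,0,-8,0,0,0],[30,0,-8,0,0,0],[17,0,-4,0,0,0],[0,0,0,0,0,0],[0,0,0,0,0,0],[0,0,0,0,0,0]]' 50
python3 - <<'E'
from h import *
plan((.470,-.202,.2,-88.2),(.470,-.202,.064))
take("top","t3"); s=take("scene")
for (x,y) in [(.465,-.195),(.57,-.118),(.59,-.198)]:
        m,W=roi(s,x-.05,x+.06,y-.04,y+.04,.088,.106); p=W[m]; (c,rad)=cv2.minEnclosingCircle(p[:,:2].astype(np.float32)); print("cap",p.shape,p.mean(0),c,rad)
E
```

```text
clock: 8.35
tool_pos: [0.4697, -0.1986, 0.2016]
eef_rot: [-0.508, 0.492, -0.491, 0.509]
contact_force: [1.2, 0.7, 0.4]
opening: 0.569
t 8.35 pos [ 0.4697 -0.1986  0.2016] yaw -88.08 tilt [-0.8  1.6] F [1.2 0.7 0.4] op 50.1
  turn ay 0.002 (or -3.139)
  shift x 3.4 y 1.6 z 0.2
  shift x 0.0 y 136.0 z 0.0
cap (44, 3) [ 0.47265436 -0.20185091  0.09529036] (0.47060996294021606, -0.20185226202011108) 0.014447669498622417
cap (52, 3) [ 0.57986737 -0.12113233  0.09526213] (0.5787087678909302, -0.11965300887823105) 0.014553695917129517
cap (55, 3) [ 0.59666378 -0.202353    0.09517119] (0.5949678421020508, -0.20249222218990326) 0.013824527151882648
```

```bash
python3 -m inch '[[3,15,0,0,0,0],[0,30,0,0,0,0],[0,30,0,0,0,0],[0,25,0,0,0,0],[0,15,0,0,0,0],[0,12,0,0,0,0],[0,7,0,0,0,0],[0,3,0,0,0,0],[0,0,0,0,0,0],[0,0,0,0,0,0]]'
python3 - <<'E'
from h import *
plan((.470,-.202,.064,-88.2))
s=take("scene"); u,v=proj(s,(.46,-.2,.06)); u,v=int(u),int(v); cv2.imwrite("pics/g2.png",cv2.resize(s["img"][v-50:v+50,u-60:u+60,::-1],(720,600),interpolation=cv2.INTER_CUBIC))
E
```

```text
clock: 9.28
tool_pos: [0.4702, -0.203, 0.0656]
eef_rot: [-0.508, 0.492, -0.492, 0.508]
contact_force: [-0.2, -0.4, 0.3]
opening: 0.567
t 9.28 pos [ 0.4702 -0.203   0.0656] yaw -88.14 tilt [ 0.8 -0.2] F [-0.2 -0.4  0.3] op 50.0
  turn ay 0.001 (or -3.141)
  shift x -1.1 y 1.6 z -0.2
```

View pics/g2.png

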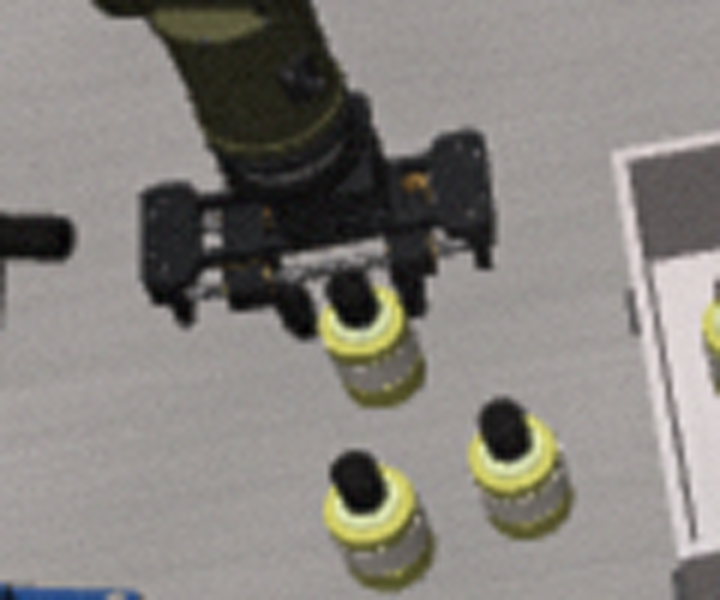

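The fingers are around B's cap at about (352,290) in the crop, clear of the lever handle. I'll close, lift and carry it to slot 1.

```bash
python3 -m inch '[[0,0,0,0,0,0],[0,0,0,0,0,0],[0,0,0,0,0,0],[0,0,0,0,0,0],[0,0,0,0,0,0],[0,0,0,0,0,0],[0,-5,0,0,0,0],[0,-20,0,0,0,0],[0,-30,0,0,0,0],[0,-30,0,0,0,0],[0,-30,0,0,0,0],[0,-25,0,0,0,0]]' 15 20
python3 - <<'E'
from h import *
plan((.4546,.0149,.205,-88.2),(.4546,.0149,.073))
E
```

```text
clock: 10.33
tool_pos: [0.4695, -0.2032, 0.2071]
eef_rot: [-0.508, 0.492, -0.492, 0.508]
contact_force: [1.3, -0.8, -1.3]
opening: 0.288
t 10.33 pos [ 0.4695 -0.2032  0.2071] yaw -88.17 tilt [ 0.4 -0.1] F [ 1.3 -0.8 -1.3] op 25.4
  turn ay 0.001 (or -3.141)
  shift x -218.4 y 2.1 z -8.0
  shift x 0.0 y 132.0 z 0.0
```

```bash
python3 -m inch '[[-15,0,-1,0,0,0],[-28,0,-1,0,0,0],[-30,0,-1,0,0,0],[-30,0,-1,0,0,0],[-30,0,-1,0,0,0],[-30,0,-1,0,0,0],[-30,0,-1,0,0,0],[-17,0,-1,0,0,0],[-8,0,0,0,0,0],[0,0,0,0,0,0],[0,0,0,0,0,0],[0,0,0,0,0,0]]'
python3 - <<'E'
from h import *
plan((.4546,.0149,.205,-88.2),(.4546,.0149,.073))
s=take("scene","s3")
E
```

```text
clock: 11.33
tool_pos: [0.4548, 0.0125, 0.2051]
eef_rot: [0.508, -0.492, 0.493, -0.507]
contact_force: [-0.1, -0.6, -1.5]
opening: 0.282
t 11.33 pos [0.4548 0.0125 0.2051] yaw -88.32 tilt [-0.2 -1.2] F [-0.1 -0.6 -1.5] op 24.8
  turn ay -0.002 (or 3.139)
  shift x -2.4 y 0.1 z -0.1
  shift x 0.0 y 132.0 z 0.0
```

View pics/s3.png

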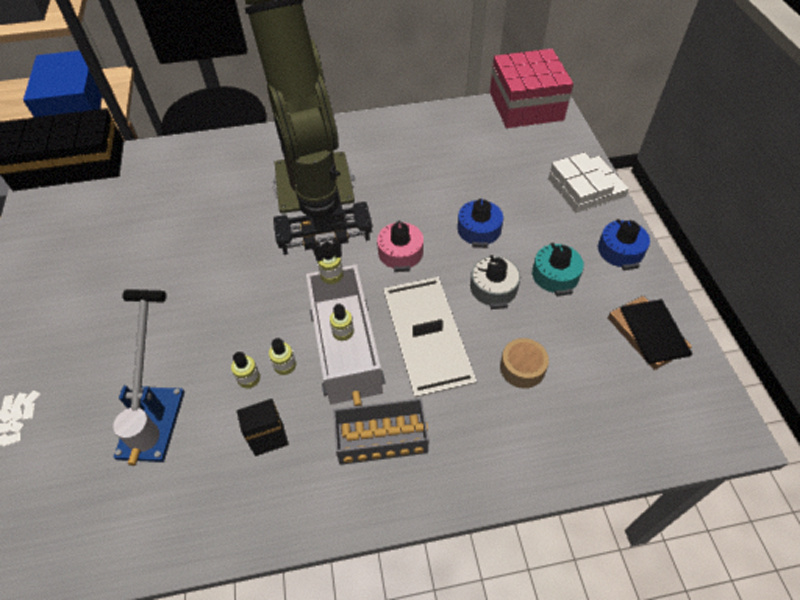

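B hangs over the near end of the chamber, at (330,265). I'll lower it with 3 mm more clearance from the end wall.

```bash
python3 -m inch '[[-2,15,3,0,0,0],[0,25,0,0,0,0],[0,25,0,0,0,0],[0,25,0,0,0,0],[0,15,0,0,0,0],[0,10,0,0,0,0],[0,5,0,0,0,0],[0,4,0,0,0,0],[0,3,0,0,0,0],[0,2,0,0,0,0],[0,0,0,0,0,0],[0,0,0,0,0,0]]'
python3 -m inch '[[0,1,0,0,0,0],[0,1,0,0,0,0],[0,1,0,0,0,0],[0,0,0,0,0,0],[0,0,0,0,0,0]]'
```

```text
clock: 12.38
tool_pos: [0.458, 0.0163, 0.0765]
eef_rot: [-0.508, 0.492, -0.492, 0.508]
contact_force: [-0.4, -0.3, -2.1]
opening: 0.286
clock: 12.8
tool_pos: [0.4579, 0.0163, 0.0734]
eef_rot: [-0.508, 0.492, -0.492, 0.508]
contact_force: [-0.1, -0.8, 2.4]
opening: 0.289
```

```bash
python3 -m inch '[[0,0.5,0,0,0,0],[0,0.3,0,0,0,0],[0,0,0,0,0,0]]'
python3 -m inch '[[0,-0.5,0,0,0,0],[0,0,0,0,0,0],[0,0,0,0,0,0],[0,0,0,0,0,0],[0,-10,0,0,0,0],[0,-20,0,0,0,0],[0,-30,0,0,0,0],[0,-35,0,0,0,0],[0,-35,0,0,0,0],[0,0,0,0,0,0],[0,0,0,0,0,0]]' 46
python3 - <<'E'
from h import *
s=take("scene"); t=take("top")
for (x,y) in [(.575,-.122),(.59,-.203)]:
  for q in(s,t):
        m,W=roi(q,x-.05,x+.06,y-.04,y+.04,.088,.106); p=W[m]; print("cap",p.shape,p.mean(0) if len(p) else 0)
plan((.577,-.1215,.2,-88.2),(.577,-.1215,.064))
E
```

```text
clock: 13.05
tool_pos: [0.458, 0.0161, 0.0732]
eef_rot: [-0.508, 0.492, -0.492, 0.508]
contact_force: [-1.2, -0.9, 13.1]
opening: 0.285
clock: 13.97
tool_pos: [0.4588, 0.0165, 0.2043]
eef_rot: [-0.507, 0.491, -0.493, 0.509]
contact_force: [0.9, 0.7, 0.3]
opening: 0.52
cap (50, 3) [ 0.5798056  -0.12163244  0.09549237]
cap (32, 3) [ 0.57779489 -0.12570819  0.09566269]
cap (52, 3) [ 0.59627563 -0.20204375  0.09572863]
cap (46, 3) [ 0.59299926 -0.20290625  0.09586283]
t 14.07 pos [0.4571 0.0163 0.2022] yaw -88.17 tilt [-1.3 -0.2] F [-0.7 -0.3 -0.6] op 46.2
  turn ay 0.001 (or -3.141)
  shift x 141.5 y 2.2 z 115.5
  shift x 0.0 y 136.0 z 0.0
```

```bash
python3 -m inch '[[14,0,11,0,0,0],[22,0,18,0,0,0],[22,0,18,0,0,0],[22,0,18,0,0,0],[22,0,18,0,0,0],[22,0,18,0,0,0],[17,0,14,0,0,0],[0,0,0,0,0,0],[0,0,0,0,0,0],[0,0,0,0,0,0],[0,0,0,0,0,0]]' 50
python3 - <<'E'
from h import *
plan((.577,-.1215,.2,-88.2),(.577,-.1215,.064))
E
```

```text
clock: 14.98
tool_pos: [0.5759, -0.1193, 0.2018]
eef_rot: [0.509, -0.492, 0.49, -0.508]
contact_force: [-0.1, -0.8, -0.2]
opening: 0.566
t 14.98 pos [ 0.5759 -0.1193  0.2018] yaw -88.07 tilt [-2.8  1.2] F [-0.1 -0.8 -0.2] op 49.9
  turn ay 0.002 (or -3.139)
  shift x 2.2 y 1.8 z 1.0
  shift x 0.0 y 136.0 z 0.0
```

```bash
python3 -m inch '[[2,15,1,0,0,0],[0,30,0,0,0,0],[0,30,0,0,0,0],[0,25,0,0,0,0],[0,15,0,0,0,0],[0,12,0,0,0,0],[0,7,0,0,0,0],[0,3,0,0,0,0],[0,0,0,0,0,0],[0,0,0,0,0,0]]'
python3 - <<'E'
from h import *
plan((.577,-.1215,.064,-88.2))
s=take("scene"); u,v=proj(s,(.56,-.12,.06)); u,v=int(u),int(v); cv2.imwrite("pics/g3.png",cv2.resize(s["img"][v-50:v+50,u-60:u+60,::-1],(720,600),interpolation=cv2.INTER_CUBIC))
E
```

```text
clock: 15.82
tool_pos: [0.5788, -0.1228, 0.0666]
eef_rot: [-0.508, 0.491, -0.492, 0.508]
contact_force: [-0.2, 0.1, 0.9]
opening: 0.565
t 15.82 pos [ 0.5788 -0.1228  0.0666] yaw -88.17 tilt [ 1.5 -0.3] F [-0.2  0.1  0.9] op 49.8
  turn ay 0.001 (or -3.141)
  shift x -1.4 y 2.6 z -1.8
```

View pics/g3.png

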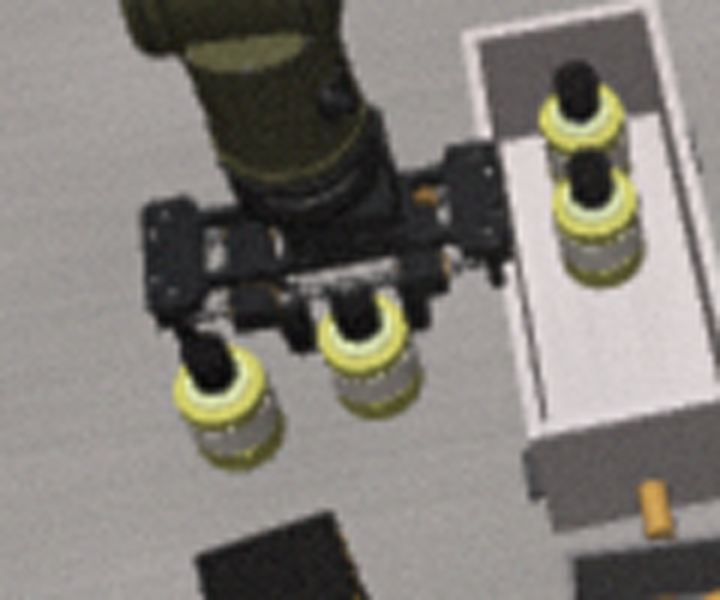

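A and B stand upright in the chamber, and C's cap is between the fingers. I'll close and lift.

```bash
python3 -m inch '[[0,1,0,0,0,0],[0,0,0,0,0,0],[0,0,0,0,0,0],[0,0,0,0,0,0],[0,0,0,0,0,0],[0,0,0,0,0,0],[0,-5,0,0,0,0],[0,-20,0,0,0,0],[0,-30,0,0,0,0],[0,-30,0,0,0,0],[0,-30,0,0,0,0],[0,-25,0,0,0,0]]' 15 20
python3 - <<'E'
from h import *
plan((.586,.0185,.205,-88.2),(.586,.0185,.073))
E
```

```text
clock: 16.87
tool_pos: [0.5782, -0.1227, 0.2069]
eef_rot: [-0.508, 0.492, -0.492, 0.508]
contact_force: [1.3, 0.2, -2.4]
opening: 0.287
t 16.87 pos [ 0.5782 -0.1227  0.2069] yaw -88.17 tilt [0.7 0.1] F [ 1.3  0.2 -2.4] op 25.3
  turn ay 0.001 (or -3.141)
  shift x -140.9 y 1.9 z 12.3
  shift x 0.0 y 132.0 z 0.0
```

```bash
python3 -m inch '[[-14,0,1,0,0,0],[-26,0,2,0,0,0],[-27,0,2,0,0,0],[-27,0,2,0,0,0],[-27,0,2,0,0,0],[-14,0,2,0,0,0],[-6,0,1,0,0,0],[0,0,0,0,0,0],[0,0,0,0,0,0],[0,0,0,0,0,0]]'
python3 - <<'E'
from h import *
plan((.586,.0185,.205,-88.2),(.586,.0185,.073))
E
```

```text
clock: 17.7
tool_pos: [0.5854, 0.0164, 0.2045]
eef_rot: [0.508, -0.492, 0.493, -0.507]
contact_force: [-0.2, 0.2, -1.9]
opening: 0.284
t 17.70 pos [0.5854 0.0164 0.2045] yaw -88.32 tilt [-0.9 -1.6] F [-0.2  0.2 -1.9] op 25.1
  turn ay -0.002 (or 3.140)
  shift x -2.1 y -0.5 z 0.7
  shift x 0.0 y 132.0 z 0.0
```

```bash
python3 -m inch '[[-1,15,1,0,0,0],[0,25,0,0,0,0],[0,25,0,0,0,0],[0,25,0,0,0,0],[0,15,0,0,0,0],[0,10,0,0,0,0],[0,5,0,0,0,0],[0,4,0,0,0,0],[0,2,0,0,0,0],[0,1,0,0,0,0],[0,0,0,0,0,0],[0,0,0,0,0,0]]'
python3 -m inch '[[0,1,0,0,0,0],[0,1,0,0,0,0],[0,1,0,0,0,0],[0,0,0,0,0,0],[0,0,0,0,0,0]]'
```

```text
clock: 18.7
tool_pos: [0.5872, 0.0195, 0.0785]
eef_rot: [-0.508, 0.492, -0.492, 0.508]
contact_force: [-0.0, 0.8, -1.5]
opening: 0.284
clock: 19.12
tool_pos: [0.5866, 0.0195, 0.0748]
eef_rot: [0.508, -0.492, 0.492, -0.508]
contact_force: [0.4, -0.2, -1.0]
opening: 0.29
```

```bash
python3 -m inch '[[0,0.7,0,0,0,0],[0,0.5,0,0,0,0],[0,0,0,0,0,0]]'
```

```text
clock: 19.37
tool_pos: [0.5867, 0.0195, 0.0735]
eef_rot: [0.508, -0.492, 0.492, -0.508]
contact_force: [0.7, -0.5, -1.5]
opening: 0.282
```

```bash
python3 -m inch '[[0,0.4,0,0,0,0],[0,0.4,0,0,0,0],[0,0,0,0,0,0]]'
```

```text
clock: 19.62
tool_pos: [0.5869, 0.0194, 0.0731]
eef_rot: [-0.508, 0.492, -0.492, 0.508]
contact_force: [-0.2, -0.3, 1.4]
opening: 0.284
```

```bash
python3 -m inch '[[0,0.4,0,0,0,0],[0,0,0,0,0,0],[0,0,0,0,0,0]]'
python3 -m inch '[[0,0,0,0,0,0],[0,0,0,0,0,0],[0,0,0,0,0,0],[0,0,0,0,0,0],[0,-10,0,0,0,0],[0,-20,0,0,0,0],[0,-30,0,0,0,0],[0,-35,0,0,0,0],[0,-35,0,0,0,0],[0,0,0,0,0,0],[0,0,0,0,0,0]]' 46
python3 - <<'E'
from h import *
s=take("scene","s4"); t=take("top")
for (x,y) in [(.59,-.203)]:
  for q in(s,t):
        m,W=roi(q,x-.05,x+.06,y-.04,y+.04,.088,.106); p=W[m]; print("cap",p.shape,p.mean(0) if len(p) else 0)
plan((.5945,-.2025,.2,-88.2),(.5945,-.2025,.064))
E
```

```text
clock: 19.87
tool_pos: [0.5869, 0.0192, 0.073]
eef_rot: [-0.508, 0.492, -0.492, 0.508]
contact_force: [-1.6, -0.7, 5.9]
opening: 0.286
clock: 20.78
tool_pos: [0.5881, 0.0196, 0.2051]
eef_rot: [-0.506, 0.491, -0.493, 0.509]
contact_force: [-0.5, -0.4, -0.4]
opening: 0.521
cap (53, 3) [ 0.59631665 -0.20210661  0.09536593]
cap (39, 3) [ 0.59377785 -0.20473456  0.09561809]
t 20.88 pos [0.586  0.0194 0.2021] yaw -88.17 tilt [-1.1 -0.2] F [ 0.1 -0.8  0.2] op 45.9
  turn ay 0.000 (or -3.141)
  shift x 222.1 y 2.1 z 1.5
  shift x 0.0 y 136.0 z 0.0
```

View pics/s4.png

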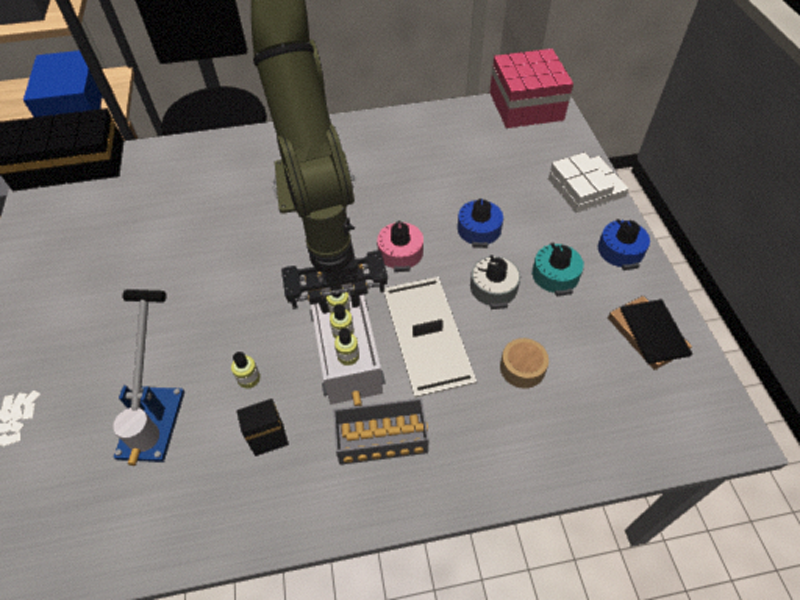

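Three bottles stand in the chamber at (338,300), (342,318) and (346,342). D remains at (244,368).

```bash
python3 -m inch '[[20,0,0,0,0,0],[30,0,0,0,0,0],[30,0,0,0,0,0],[30,0,0,0,0,0],[30,0,0,0,0,0],[30,0,0,0,0,0],[30,0,0,0,0,0],[18,0,0,0,0,0],[4,0,0,0,0,0],[0,0,0,0,0,0],[0,0,0,0,0,0],[0,0,0,0,0,0]]' 50
python3 - <<'E'
from h import *
plan((.5945,-.2025,.2,-88.2),(.5945,-.2025,.064))
E
```

```text
clock: 21.88
tool_pos: [0.5938, -0.1994, 0.2018]
eef_rot: [-0.508, 0.492, -0.49, 0.509]
contact_force: [0.4, -0.3, 1.3]
opening: 0.566
t 21.88 pos [ 0.5938 -0.1994  0.2018] yaw -87.99 tilt [-1.   2.2] F [ 0.4 -0.3  1.3] op 49.9
  turn ay 0.004 (or -3.138)
  shift x 3.1 y 1.8 z 0.6
  shift x 0.0 y 136.0 z 0.0
```

```bash
python3 -m inch '[[2,15,0,0,0,0],[0,30,0,0,0,0],[0,30,0,0,0,0],[0,25,0,0,0,0],[0,15,0,0,0,0],[0,12,0,0,0,0],[0,7,0,0,0,0],[0,4,0,0,0,0],[0,0,0,0,0,0],[0,0,0,0,0,0]]'
python3 - <<'E'
from h import *
plan((.5945,-.2025,.064,-88.2))
s=take("scene"); u,v=proj(s,(.58,-.2,.06)); u,v=int(u),int(v); cv2.imwrite("pics/g4.png",cv2.resize(s["img"][v-50:v+50,u-60:u+60,::-1],(720,600),interpolation=cv2.INTER_CUBIC))
E
```

```text
clock: 22.72
tool_pos: [0.5945, -0.2043, 0.0652]
eef_rot: [-0.508, 0.491, -0.492, 0.508]
contact_force: [0.3, -0.8, 0.1]
opening: 0.568
t 22.72 pos [ 0.5945 -0.2043  0.0652] yaw -88.16 tilt [ 1.4 -0.4] F [ 0.3 -0.8  0.1] op 50.0
  turn ay 0.001 (or -3.141)
  shift x -1.8 y 1.2 z 0.1
```

View pics/g4.png

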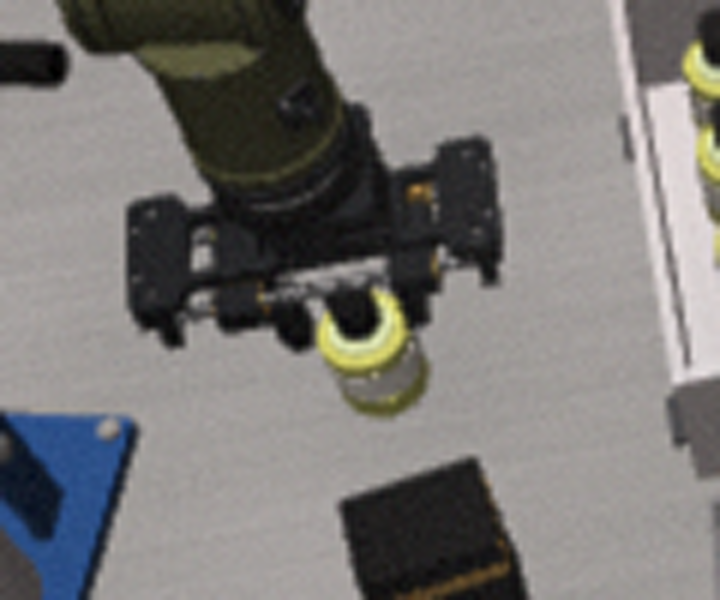

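D's cap is between the fingers.

```bash
python3 -m inch '[[0,0,0,0,0,0],[0,0,0,0,0,0],[0,0,0,0,0,0],[0,0,0,0,0,0],[0,0,0,0,0,0],[0,0,0,0,0,0],[0,-5,0,0,0,0],[0,-20,0,0,0,0],[0,-30,0,0,0,0],[0,-30,0,0,0,0],[0,-30,0,0,0,0],[0,-25,0,0,0,0]]' 15 20
python3 - <<'E'
from h import *
plan((.6485,.0205,.205,-88.2),(.6485,.0205,.073))
E
```

```text
clock: 23.77
tool_pos: [0.5938, -0.2044, 0.2065]
eef_rot: [-0.508, 0.492, -0.492, 0.508]
contact_force: [-0.1, 0.3, -1.4]
opening: 0.29
t 23.77 pos [ 0.5938 -0.2044  0.2065] yaw -88.18 tilt [ 0.8 -0.2] F [-0.1  0.3 -1.4] op 25.6
  turn ay 0.000 (or -3.141)
  shift x -223.1 y 1.5 z 61.7
  shift x 0.0 y 132.0 z 0.0
```

```bash
python3 -m inch '[[-15,0,4,0,0,0],[-28,0,8,0,0,0],[-30,0,8,0,0,0],[-30,0,8,0,0,0],[-30,0,8,0,0,0],[-30,0,8,0,0,0],[-30,0,8,0,0,0],[-20,0,6,0,0,0],[-9,0,3,0,0,0],[0,0,0,0,0,0],[0,0,0,0,0,0],[0,0,0,0,0,0]]'
python3 - <<'E'
from h import *
plan((.6485,.0205,.205,-88.2),(.6485,.0205,.073))
E
```

```text
clock: 24.77
tool_pos: [0.6472, 0.0162, 0.2043]
eef_rot: [0.508, -0.492, 0.493, -0.506]
contact_force: [1.5, -0.6, -2.0]
opening: 0.288
t 24.77 pos [0.6472 0.0162 0.2043] yaw -88.36 tilt [-0.9 -2.6] F [ 1.5 -0.6 -2. ] op 25.4
  turn ay -0.003 (or 3.139)
  shift x -4.2 y -0.7 z 1.4
  shift x 0.0 y 132.0 z 0.0
```

```bash
python3 -m inch '[[-3,15,0,0,0,0],[0,25,0,0,0,0],[0,25,0,0,0,0],[0,25,0,0,0,0],[0,15,0,0,0,0],[0,10,0,0,0,0],[0,5,0,0,0,0],[0,4,0,0,0,0],[0,2,0,0,0,0],[0,1,0,0,0,0],[0,0,0,0,0,0],[0,0,0,0,0,0]]'
python3 -m inch '[[0,1,0,0,0,0],[0,1,0,0,0,0],[0,1,0,0,0,0],[0,0.7,0,0,0,0],[0,0,0,0,0,0],[0,0,0,0,0,0]]'
```

```text
clock: 25.77
tool_pos: [0.6482, 0.0225, 0.0782]
eef_rot: [-0.508, 0.492, -0.492, 0.508]
contact_force: [-0.8, 0.0, -1.6]
opening: 0.289
clock: 26.27
tool_pos: [0.6476, 0.0224, 0.0736]
eef_rot: [0.508, -0.492, 0.492, -0.508]
contact_force: [0.4, -0.3, -1.7]
opening: 0.286
```

```bash
python3 -m inch '[[0,0.5,0,0,0,0],[0,0.4,0,0,0,0],[0,0,0,0,0,0],[0,0,0,0,0,0]]'
```

```text
clock: 26.6
tool_pos: [0.6476, 0.0225, 0.0728]
eef_rot: [-0.508, 0.492, -0.492, 0.508]
contact_force: [0.3, 0.4, -0.8]
opening: 0.287
```

```bash
python3 -m inch '[[0,0.4,0,0,0,0],[0,0,0,0,0,0],[0,0,0,0,0,0]]'
```

```text
clock: 26.85
tool_pos: [0.6478, 0.0225, 0.0728]
eef_rot: [-0.508, 0.492, -0.492, 0.508]
contact_force: [-1.1, 0.6, 2.8]
opening: 0.287
```

```bash
python3 -m inch '[[0,0,0,0,0,0],[0,0,0,0,0,0],[0,0,0,0,0,0],[0,0,0,0,0,0],[0,-10,0,0,0,0],[0,-20,0,0,0,0],[0,-30,0,0,0,0],[0,-35,0,0,0,0],[0,-35,0,0,0,0],[0,-10,0,0,0,0],[0,0,0,0,0,0]]' 46
python3 - <<'E'
from h import *
from plant import r
print(r.get_state()["q"].round(2))
s=take("scene","s5"); t=take("top","t5")
plan((.559,.207,.2,3.1),(.559,.207,.012))
E
```

```text
clock: 27.77
tool_pos: [0.6501, 0.0225, 0.2168]
eef_rot: [-0.506, 0.49, -0.494, 0.51]
contact_force: [0.1, -0.0, -0.6]
opening: 0.523
[-0.08  0.74 -0.05  1.52  0.05  0.88 -1.69]
t 27.87 pos [0.6471 0.0224 0.2122] yaw -88.17 tilt [-0.6 -0.1] F [-0.8 -0.2 -0.5] op 46.3
  turn ay 1.549 (or -1.593)
  shift x 78.0 y 12.2 z -189.1
  shift x -0.0 y 188.0 z 0.0
```

View pics/s5.png

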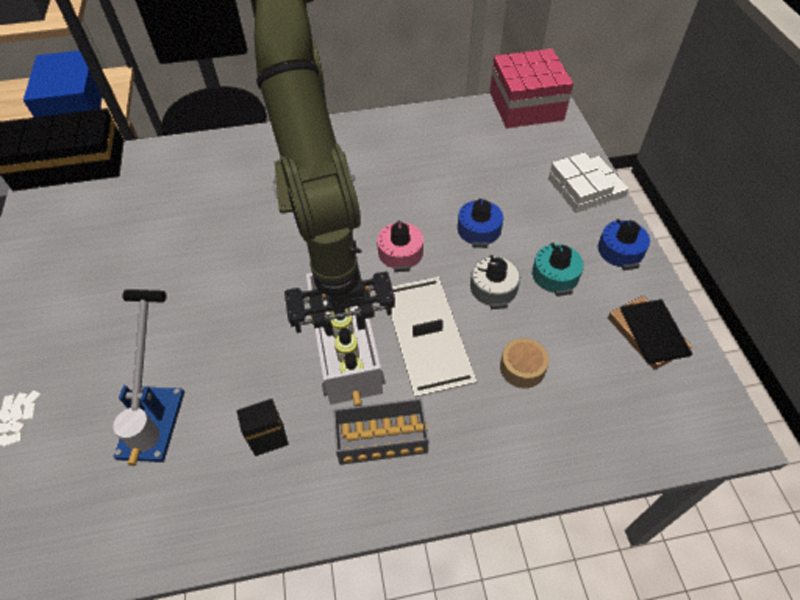

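View pics/t5.png

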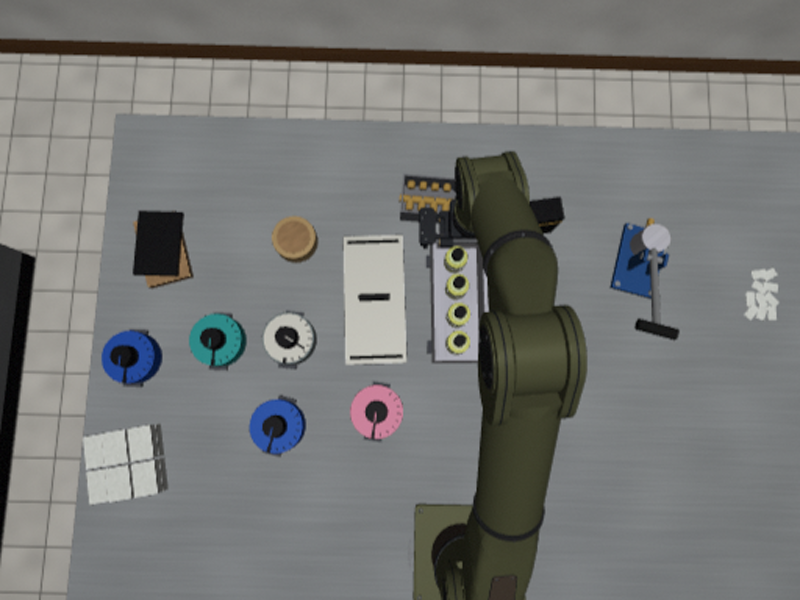

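All four bottles are upright in the chamber, in a row at top-view x≈457, y≈258–342. Next is the lid, so I'll turn the gripper about 91° CCW.

```bash
python3 -m inch '[[0,0,0,0,-0.122,0],[0,0,0,0,-0.122,0],[0,0,0,0,-0.122,0],[0,0,0,0,-0.122,0],[0,0,0,0,-0.122,0],[0,0,0,0,-0.122,0],[0,0,0,0,-0.122,0],[0,0,0,0,-0.122,0],[0,0,0,0,-0.122,0],[0,0,0,0,-0.122,0],[0,0,0,0,-0.122,0],[0,0,0,0,-0.122,0]]' 50
python3 -m inch '[[-10,0,24,0,-0.064,0],[-10,0,25,0,-0.064,0],[-10,0,25,0,0,0],[-10,0,25,0,0,0],[-10,0,25,0,0,0],[-10,0,25,0,0,0],[-10,0,25,0,0,0],[-8,0,15,0,0,0],[0,0,0,0,0,0],[0,0,0,0,0,0],[0,0,0,0,0,0]]'
python3 - <<'E'
from h import *
for n in("top","scene"):
    s=take(n,n+"6"); hsv=cv2.cvtColor(s["img"],cv2.COLOR_RGB2HSV)
    m,W=roi(s,.35,.8,.1,.3,.003,.02); m&=(hsv[...,2]>150)&(hsv[...,1]<60); m=max(blobs(m),key=lambda t:t[0])[2]; p=W[m][:,:2].astype(np.float32); print("lid",len(p),cv2.minAreaRect(p))
    m,W=roi(s,.5,.62,.15,.26,.034,.05); p=W[m][:,:2].astype(np.float32); print("bar",len(p),cv2.minAreaRect(p) if len(p) else 0)
plan((.559,.207,.2,3.1),(.559,.207,.012))
E
```

```text
clock: 28.87
tool_pos: [0.6461, 0.0224, 0.2098]
eef_rot: [0.707, -0.026, 0.022, -0.707]
contact_force: [0.6, -0.3, 0.7]
opening: 0.567
clock: 29.78
tool_pos: [0.5645, 0.207, 0.211]
eef_rot: [0.708, 0.018, -0.019, -0.706]
contact_force: [0.1, -0.1, -0.7]
opening: 0.568
lid 1190 ((0.5229131579399109, 0.20472165942192078), (0.22871427237987518, 0.14011624455451965), 3.1003925800323486)
bar 4 ((0.5584903955459595, 0.17457889020442963), (0.010771929286420345, 4.78156580356881e-05), 1.5562543869018555)
lid 2322 ((0.5538362264633179, 0.2084093987941742), (0.31489741802215576, 0.16546502709388733), 1.4114594459533691)
bar 76 ((0.5592514276504517, 0.20707273483276367), (0.016927486285567284, 0.06830767542123795), 1.5095536708831787)
t 29.88 pos [0.565  0.2067 0.2115] yaw 2.87 tilt [-0.8 -1.7] F [0.1 0.8 0.8] op 50.2
  turn ay -0.004 (or 3.138)
  shift x -6.0 y 11.5 z 0.6
  shift x 0.0 y 188.0 z 0.0
```

View pics/scene6.png

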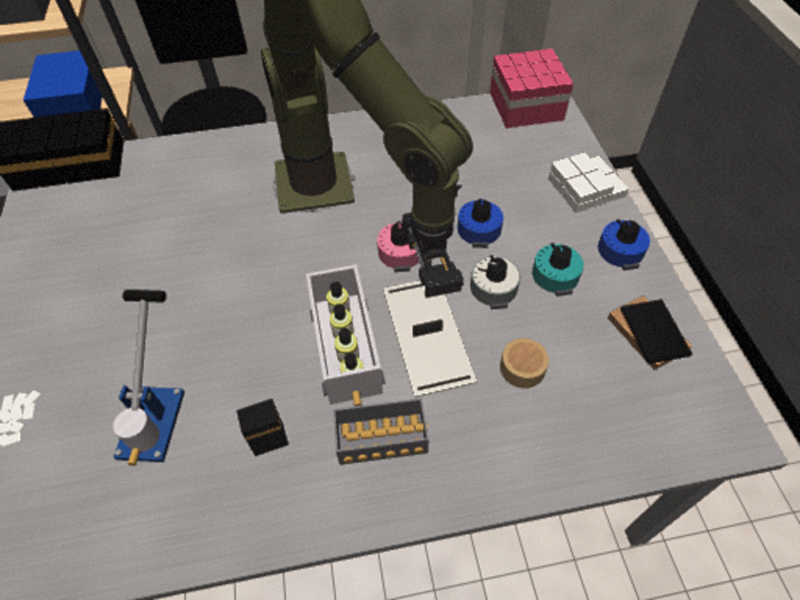

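The lid hasn't moved; its bar is at (428,327). I'll descend on it.

```bash
python3 -m inch '[[-6,20,0,0,0,0],[0,30,0,0,0,0],[0,30,0,0,0,0],[0,30,0,0,0,0],[0,30,0,0,0,0],[0,20,0,0,0,0],[0,15,0,0,0,0],[0,10,0,0,0,0],[0,6,0,0,0,0],[0,3,0,0,0,0],[0,0,0,0,0,0],[0,0,0,0,0,0]]'
python3 - <<'E'
from h import *
plan((.559,.207,.0145,3.1))
s=take("scene"); u,v=proj(s,(.54,.207,.03)); u,v=int(u),int(v); cv2.imwrite("pics/g6.png",cv2.resize(s["img"][v-50:v+50,u-60:u+60,::-1],(720,600),interpolation=cv2.INTER_CUBIC))
E
```

```text
clock: 30.88
tool_pos: [0.5591, 0.2087, 0.0191]
eef_rot: [-0.707, -0.019, 0.018, 0.707]
contact_force: [-0.3, -0.7, -0.6]
opening: 0.568
t 30.88 pos [0.5591 0.2087 0.0191] yaw 3.02 tilt [1.3 0.5] F [-0.3 -0.7 -0.6] op 50.1
  turn ay -0.001 (or 3.140)
  shift x -0.1 y 4.6 z -1.7
```

View pics/g6.png

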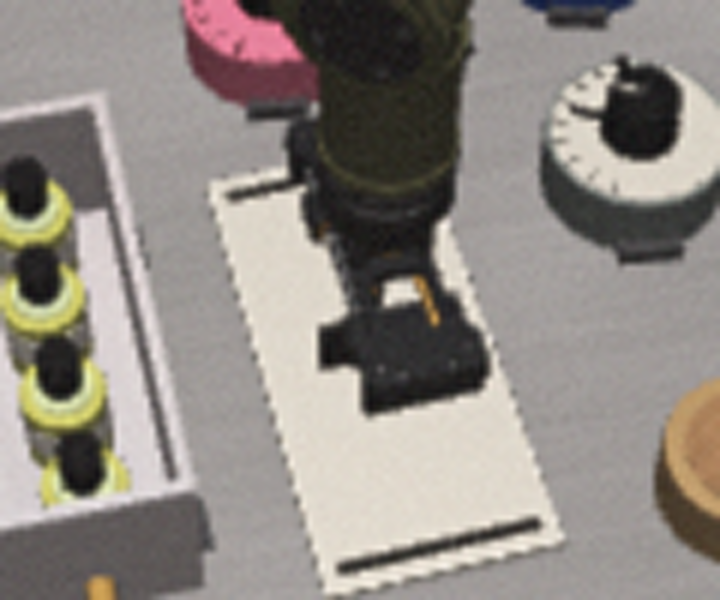

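```bash
python3 -m inch '[[0,3,-1.5,0,0,0],[0,0,0,0,0,0],[0,0,0,0,0,0]]'
python3 -m inch '[[0,0,0,0,0,0],[0,0,0,0,0,0],[0,0,0,0,0,0],[0,0,0,0,0,0],[0,0,0,0,0,0],[0,0,0,0,0,0],[0,0,0,0,0,0],[0,0,0,0,0,0]]' 5 35
python3 - <<'E'
from h import *
plan((.559,.207,.0145,3.1))
E
```

```text
clock: 31.18
tool_pos: [0.5586, 0.2069, 0.0156]
eef_rot: [0.707, 0.019, -0.019, -0.707]
contact_force: [-0.1, -0.3, -0.5]
opening: 0.566
clock: 31.85
tool_pos: [0.5585, 0.2071, 0.0154]
eef_rot: [0.707, 0.019, -0.019, -0.707]
contact_force: [0.1, -0.7, 0.5]
opening: 0.131
t 31.85 pos [0.5585 0.2071 0.0154] yaw 3.05 tilt [-0.  -0.1] F [ 0.1 -0.7  0.5] op 11.5
  turn ay -0.001 (or 3.141)
  shift x 0.5 y 0.9 z -0.2
```

```bash
python3 -m inch '[[0,-5,0,0,0,0],[0,-15,0,0,0,0],[0,-25,0,0,0,0],[0,-30,0,0,0,0],[0,-30,0,0,0,0],[0,-30,0,0,0,0],[0,-25,0,0,0,0],[0,-15,0,0,0,0],[0,-5,0,0,0,0],[0,0,0,0,0,0],[0,0,0,0,0,0]]'
python3 - <<'E'
from h import *
s=take("scene","s7");t=take("top","t7")
for q in(s,t):
    hsv=cv2.cvtColor(q["img"],cv2.COLOR_RGB2HSV)
    m,W=roi(q,.35,.8,.1,.32,.165,.205); m&=(hsv[...,2]>150)&(hsv[...,1]<60); p=W[m]; print(len(p),p.mean(0),cv2.minAreaRect(p[:,:2].astype(np.float32)))
    A=np.c_[p[:,:2],np.ones(len(p))]; print("plane",np.linalg.lstsq(A,p[:,2],rcond=None)[0])
plan((.552,.018,.19,1.83),(.552,.018,.1274))
E
```

```text
clock: 32.77
tool_pos: [0.5576, 0.2064, 0.1943]
eef_rot: [0.707, 0.018, -0.019, -0.706]
contact_force: [-0.6, -0.6, -5.4]
opening: 0.134
2011 [0.59959703 0.19588108 0.18723319] ((0.5595132112503052, 0.2070273458957672), (0.30076393485069275, 0.1408901810646057), 3.1712002754211426)
plane [-0.00235454 -0.00029382  0.18870251]
1468 [0.48516889 0.20740144 0.1870367 ] ((0.556883692741394, 0.205958291888237), (0.298721581697464, 0.13949179649353027), 3.2243523597717285)
plane [-0.00321736 -0.00052138  0.1887058 ]
t 32.87 pos [0.5574 0.2063 0.1936] yaw 3.04 tilt [-3.2 -1.9] F [-1.1  0.7 -5.1] op 11.6
  turn ay 0.021 (or -3.120)
  shift x -11.4 y 3.6 z -188.1
  shift x 0.0 y 62.6 z 0.0
```

View pics/s7.png

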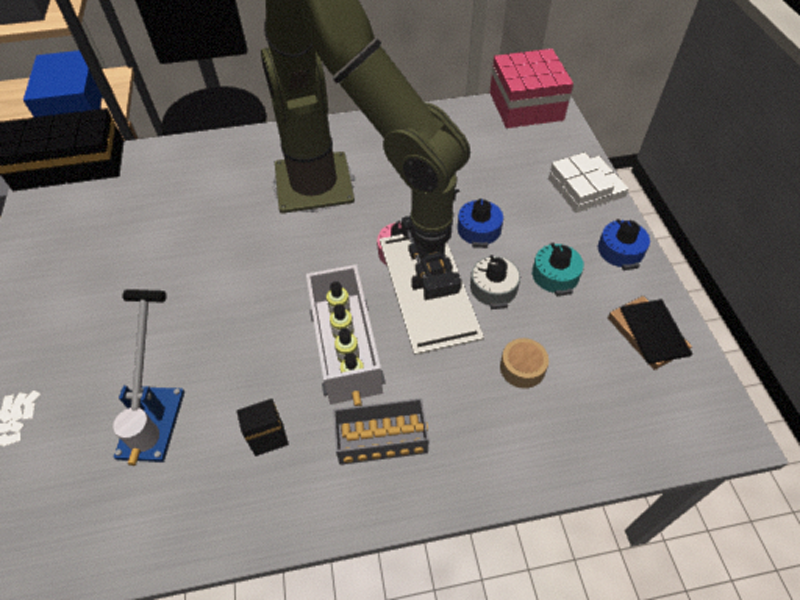

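The lid is held level. I'll re-measure the rim while it is in the open.

```bash
python3 - <<'E'
from h import *
C=[]
for n in("top","scene"):
  for k in range(2):
    s=take(n); m,W=roi(s,.38,.74,-.08,.09,.108,.1165); 
    hsv=cv2.cvtColor(s["img"],cv2.COLOR_RGB2HSV); b=max(blobs(m),key=lambda t:t[0])[2]
    print(n,cv2.minAreaRect(W[b][:,:2].astype(np.float32)), W[b].mean(0))
    # ray-based: outer contour of the rim blob
    c=max(cv2.findContours(b.astype(np.uint8),cv2.RETR_EXTERNAL,cv2.CHAIN_APPROX_NONE)[0],key=cv2.contourArea)[:,0]
    P=np.array([ray(s,u,v,.112)[:2] for u,v in c],np.float32); print("  ray",cv2.minAreaRect(P))
plan((.5515,.018,.19,1.7))
E
```

```text
top ((0.6313678622245789, -0.01998656429350376), (0.11641833186149597, 0.03782886266708374), 4.987885475158691) [ 0.64069292 -0.02967947  0.1119634 ]
  ray ((0.6313492059707642, -0.019558459520339966), (0.11588654667139053, 0.037714120000600815), 4.428972244262695)
top ((0.6306912302970886, 0.019728656858205795), (0.1156313493847847, 0.11583605408668518), 1.1573235988616943) [0.65494064 0.00570405 0.11188273]
  ray ((0.6302849650382996, 0.019757285714149475), (0.11425527185201645, 0.11522237956523895), 1.4938650131225586)
scene ((0.5537261366844177, 0.018996957689523697), (0.2792282700538635, 0.11580895632505417), 1.861691951751709) [0.56721506 0.01900901 0.11220379]
  ray ((0.5543988347053528, 0.018996458500623703), (0.2801083028316498, 0.11578431725502014), 1.8669333457946777)
scene ((0.5530025362968445, 0.018977027386426926), (0.2812139391899109, 0.11587220430374146), 1.8867745399475098) [0.56673749 0.01891946 0.11217332]
  ray ((0.5539392828941345, 0.018981479108333588), (0.27918872237205505, 0.11578431725502014), 1.8669335842132568)
t 33.07 pos [0.558  0.207  0.1944] yaw 3.05 tilt [-1.6 -0.7] F [-0.5 -0.2 -5.6] op 11.7
  turn ay 0.024 (or -3.118)
  shift x -12.1 y 4.4 z -188.7
```

```bash
python3 -m inch '[[0,0,-6,0,0.024,0],[-1,0,-15,0,0,0],[-1,0,-20,0,0,0],[-1.5,0,-24,0,0,0],[-1.5,0,-24,0,0,0],[-1.5,0,-24,0,0,0],[-1.5,0,-24,0,0,0],[-1.5,0,-22,0,0,0],[-1,0,-16,0,0,0],[-0.5,0,-9,0,0,0],[0,0,-4,0,0,0],[0,0,0,0,0,0]]'
python3 -m inch '[[0,0,0,0,0,0],[0,0,0,0,0,0],[0,0,0,0,0,0]]'
python3 - <<'E'
from h import *
plan((.5526,.0188,.19,1.7))
for n in("top","scene"):
    q=take(n,"8"+n); hsv=cv2.cvtColor(q["img"],cv2.COLOR_RGB2HSV)
    m,W=roi(q,.35,.8,-.1,.15,.165,.205); m&=(hsv[...,2]>150)&(hsv[...,1]<60); p=W[m]; print(len(p),p.mean(0),cv2.minAreaRect(p[:,:2].astype(np.float32)))
E
```

```text
clock: 34.07
tool_pos: [0.5532, 0.0182, 0.1954]
eef_rot: [0.707, 0.01, -0.01, -0.707]
contact_force: [0.4, 0.3, -5.8]
opening: 0.13
clock: 34.32
tool_pos: [0.5532, 0.0206, 0.1955]
eef_rot: [-0.707, -0.011, 0.011, 0.707]
contact_force: [-0.0, 0.6, -4.7]
opening: 0.132
t 34.32 pos [0.5532 0.0206 0.1955] yaw 1.78 tilt [0.4 1. ] F [-0.   0.6 -4.7] op 11.7
  turn ay 0.001 (or -3.140)
  shift x -0.6 y 5.5 z -1.7
2057 [0.51602336 0.03622108 0.18840898] ((0.5529529452323914, 0.01943318545818329), (0.29777780175209045, 0.13996972143650055), 1.8231892585754395)
2191 [0.59120474 0.01998334 0.18841135] ((0.5523195862770081, 0.02089850604534149), (0.30624839663505554, 0.1402244120836258), 1.8652695417404175)
```

View pics/8scene.png

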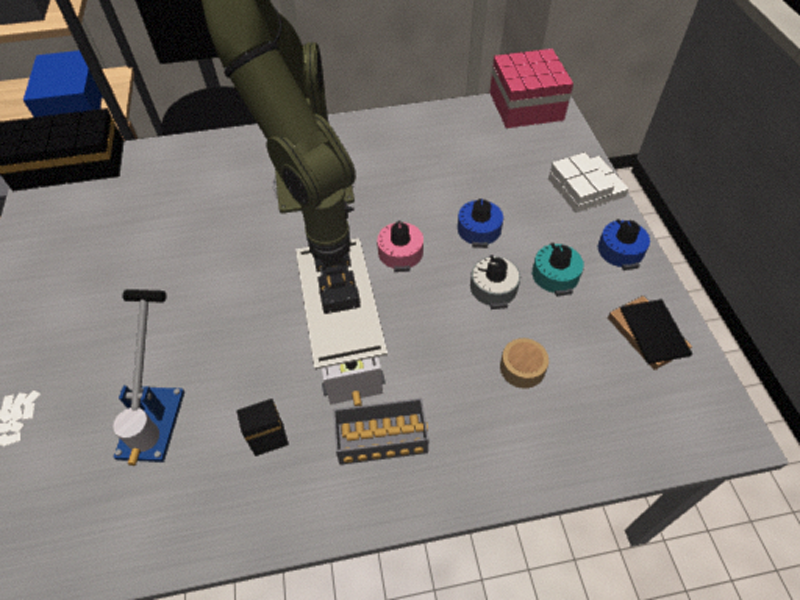

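The lid is aligned in yaw and 1.8 mm off in y. I'll correct that and lower it.

```bash
python3 -m inch '[[-0.3,5,-1.8,0,0,0],[0,12,0,0,0,0],[0,14,0,0,0,0],[0,12,0,0,0,0],[0,9,0,0,0,0],[0,6,0,0,0,0],[0,4,0,0,0,0],[0,2,0,0,0,0],[0,1,0,0,0,0],[0,0,0,0,0,0],[0,0,0,0,0,0]]'
python3 -m inch '[[0,0.7,0,0,0,0],[0,0.7,0,0,0,0],[0,0,0,0,0,0],[0,0,0,0,0,0]]'
```

```text
clock: 35.33
tool_pos: [0.5532, 0.0172, 0.1308]
eef_rot: [-0.707, -0.011, 0.01, 0.707]
contact_force: [-0.2, 0.7, -4.9]
opening: 0.13
clock: 35.67
tool_pos: [0.5529, 0.017, 0.1291]
eef_rot: [0.707, 0.01, -0.01, -0.707]
contact_force: [0.2, -0.2, -5.1]
opening: 0.129
```

```bash
python3 -m inch '[[0,0,1.6,0,0,0],[0,0.5,0,0,0,0],[0,0.5,0,0,0,0],[0,0,0,0,0,0],[0,0,0,0,0,0]]'
```

```text
clock: 36.08
tool_pos: [0.5527, 0.0187, 0.1279]
eef_rot: [0.707, 0.01, -0.01, -0.707]
contact_force: [1.1, 0.7, -4.9]
opening: 0.132
```

```bash
python3 -m inch '[[0,0.5,0,0,0,0],[0,0.5,0,0,0,0],[0,0,0,0,0,0],[0,0,0,0,0,0]]'
```

```text
clock: 36.42
tool_pos: [0.5529, 0.0187, 0.1274]
eef_rot: [0.707, 0.01, -0.01, -0.707]
contact_force: [-1.8, 0.8, 0.2]
opening: 0.13
```

Contact. I'll release and rise straight up.

```bash
python3 -m inch '[[0,0,0,0,0,0],[0,0,0,0,0,0],[0,0,0,0,0,0],[0,0,0,0,0,0],[0,-4,0,0,0,0],[0,-10,0,0,0,0],[0,-20,0,0,0,0],[0,-20,0,0,0,0],[0,-20,0,0,0,0],[0,0,0,0,0,0]]' 40
python3 - <<'E'
from h import *
plan((.459,.394,.2,3),(.459,.394,.062))
E
```

```text
clock: 37.25
tool_pos: [0.5552, 0.0195, 0.2053]
eef_rot: [-0.707, -0.013, 0.008, 0.707]
contact_force: [-0.0, 0.5, -0.0]
opening: 0.456
t 37.25 pos [0.5552 0.0195 0.2053] yaw 1.65 tilt [7.5 1.2] F [-0.   0.5 -0. ] op 40.2
  turn ay -0.023 (or 3.118)
  shift x -76.5 y 5.3 z 379.1
  shift x 0.0 y 138.0 z 0.0
```

```bash
python3 -m inch '[[-4,0,18,0,0,0],[-7,0,34,0,0,0],[-7,0,34,0,0,0],[-7,0,34,0,0,0],[-7,0,34,0,0,0],[-7,0,34,0,0,0],[-7,0,34,0,0,0],[-7,0,34,0,0,0],[-7,0,34,0,0,0],[-7,0,34,0,0,0],[-7,0,34,0,0,0],[-5,0,21,0,0,0]]' 70
python3 -m inch '[[0,0,0,0,0,0],[0,0,0,0,0,0],[0,0,0,0,0,0]]'
python3 - <<'E'
from h import *
plan((.459,.394,.2,2),(.459,.394,.062))
for n in("scene","top"):
    q=take(n,"9"+n); hsv=cv2.cvtColor(q["img"],cv2.COLOR_RGB2HSV)
    m,W=roi(q,.35,.8,-.1,.15,.112,.13); m&=(hsv[...,2]>130)&(hsv[...,1]<60); p=W[m]; print("lid",len(p),p.mean(0),cv2.minAreaRect(p[:,:2].astype(np.float32)))
    A=np.c_[p[:,:2],np.ones(len(p))]; print("plane",np.linalg.lstsq(A,p[:,2],rcond=None)[0])
E
```

```text
clock: 38.25
tool_pos: [0.4606, 0.3997, 0.2012]
eef_rot: [-0.706, -0.011, 0.012, 0.708]
contact_force: [-1.0, -0.0, -0.1]
opening: 0.792
clock: 38.5
tool_pos: [0.4633, 0.3936, 0.2006]
eef_rot: [0.708, 0.01, -0.01, -0.706]
contact_force: [0.1, -0.3, 0.1]
opening: 0.793
t 38.50 pos [0.4633 0.3936 0.2006] yaw 1.60 tilt [ 0.  -2.2] F [ 0.1 -0.3  0.1] op 69.8
  turn ay -0.007 (or 3.135)
  shift x -4.3 y 0.6 z 0.5
  shift x 0.0 y 138.0 z 0.0
lid 2846 [0.56528625 0.01909489 0.12032586] ((0.5528358817100525, 0.019303176552057266), (0.3055257201194763, 0.1403033584356308), 1.733298659324646)
plane [0.00078766 0.00173511 0.11984747]
lid 3385 [0.54777129 0.01803464 0.12028904] ((0.552706241607666, 0.01734769716858864), (0.2953672409057617, 0.139969602227211), 1.2225492000579834)
plane [-0.00077462  0.00038878  0.12070634]
```

View pics/9scene.png

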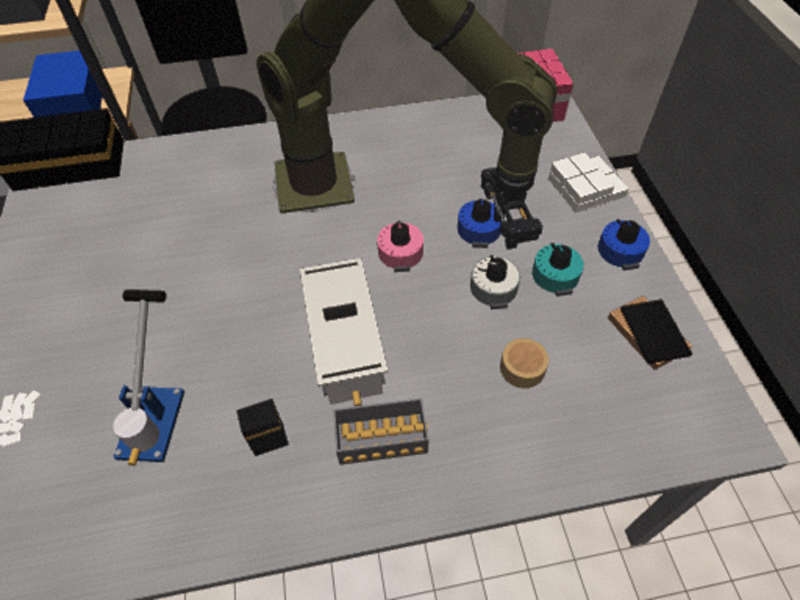

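View pics/9top.png

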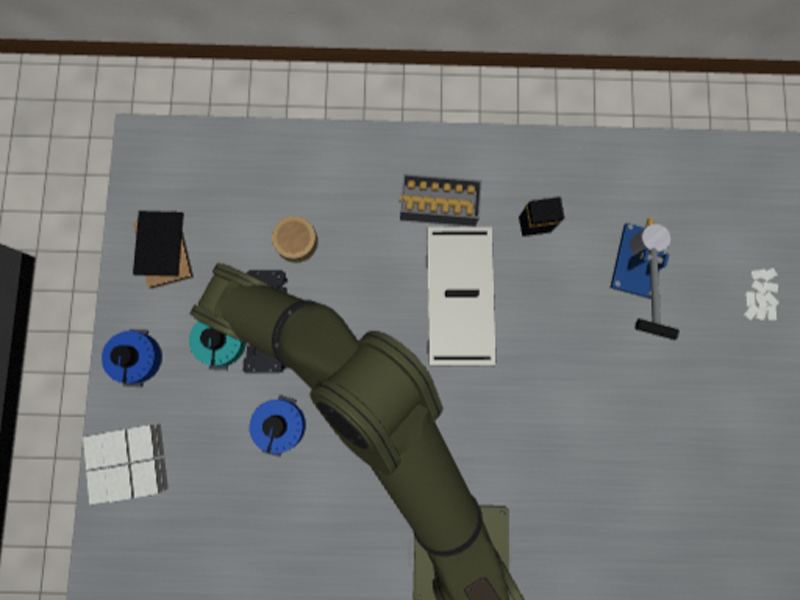

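The lid lies flat and centred: the lid centre reads (.5527,.0183) against the rim's (.553,.018). Next I'll descend on the knob.

```bash
python3 -m inch '[[-4.5,15,0.5,0,0,0],[0,25,0,0,0,0],[0,25,0,0,0,0],[0,25,0,0,0,0],[0,20,0,0,0,0],[0,12,0,0,0,0],[0,8,0,0,0,0],[0,5,0,0,0,0],[0,0,0,0,0,0],[0,0,0,0,0,0],[0,0,0,0,0,0]]'
python3 - <<'E'
from h import *
plan((.459,.394,.062,2))
s=take("scene"); u,v=proj(s,(.44,.394,.06)); u,v=int(u),int(v); cv2.imwrite("pics/g7.png",cv2.resize(s["img"][v-50:v+50,u-60:u+60,::-1],(720,600),interpolation=cv2.INTER_CUBIC))
E
```

```text
clock: 39.52
tool_pos: [0.4589, 0.3961, 0.0671]
eef_rot: [-0.707, -0.011, 0.01, 0.708]
contact_force: [-0.5, 0.7, 0.5]
opening: 0.798
t 39.52 pos [0.4589 0.3961 0.0671] yaw 1.65 tilt [1.4 1.4] F [-0.5  0.7  0.5] op 70.3
  turn ay -0.006 (or 3.135)
  shift x 0.0 y 5.1 z -2.1
```

View pics/g7.png

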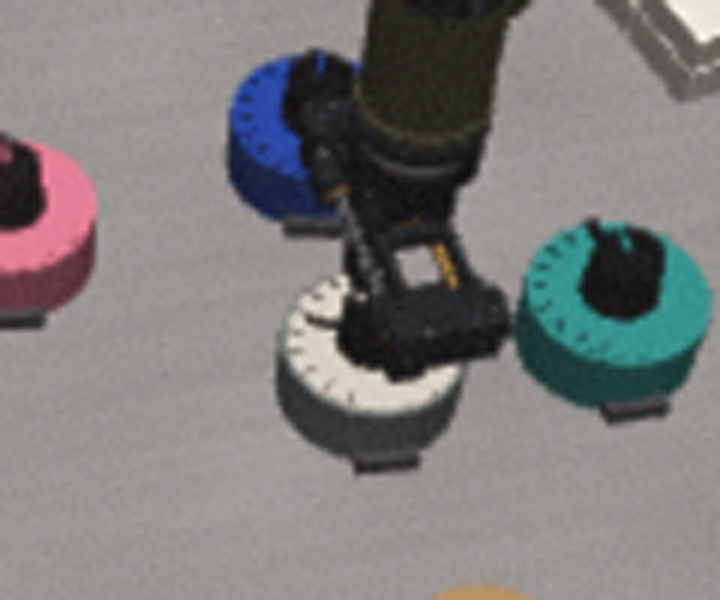

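```bash
python3 -m inch '[[0,4,-2,0,0,0],[0,0,0,0,0,0],[0,0,0,0,0,0]]'
python3 -m inch '[[0,0,0,0,0,0],[0,0,0,0,0,0],[0,0,0,0,0,0],[0,0,0,0,0,0],[0,0,0,0,0,0],[0,0,0,0,0,0]]' 35 25
python3 - <<'E'
from h import *
plan((.459,.394,.062,2))
E
```

```text
clock: 39.82
tool_pos: [0.4584, 0.3932, 0.062]
eef_rot: [0.707, 0.01, -0.01, -0.707]
contact_force: [0.0, -0.5, 0.2]
opening: 0.793
clock: 40.32
tool_pos: [0.4581, 0.3937, 0.062]
eef_rot: [0.707, 0.01, -0.01, -0.707]
contact_force: [-1.3, -1.0, 2.0]
opening: 0.491
t 40.32 pos [0.4581 0.3937 0.062 ] yaw 1.67 tilt [-0.4 -0.1] F [-1.3 -1.   2. ] op 43.3
  turn ay -0.006 (or 3.136)
  shift x 1.0 y 0.0 z 0.3
```

Gripped at about 44 mm. I'll turn it clockwise by about 1.0 rad first.

```bash
python3 -m inch '[[0,0,0,0,0.06,0],[0,0,0,0,0.1,0],[0,0,0,0,0.1,0],[0,0,0,0,0.1,0],[0,0,0,0,0.1,0],[0,0,0,0,0.1,0],[0,0,0,0,0.1,0],[0,0,0,0,0.1,0],[0,0,0,0,0.1,0],[0,0,0,0,0.1,0],[0,0,0,0,0.05,0],[0,0,0,0,0,0]]'
python3 - <<'E'
from h import *
plan()
s=take("scene"); u,v=proj(s,(.44,.394,.06)); u,v=int(u),int(v); cv2.imwrite("pics/g8.png",cv2.resize(s["img"][v-50:v+50,u-60:u+60,::-1],(720,600),interpolation=cv2.INTER_CUBIC))
E
```

```text
clock: 41.32
tool_pos: [0.458, 0.3936, 0.062]
eef_rot: [0.624, -0.333, 0.333, -0.623]
contact_force: [-0.3, -0.1, 1.1]
opening: 0.493
t 41.32 pos [0.458  0.3936 0.062 ] yaw -56.25 tilt [-0.2 -0.6] F [-0.3 -0.1  1.1] op 43.5
```

View pics/g8.png

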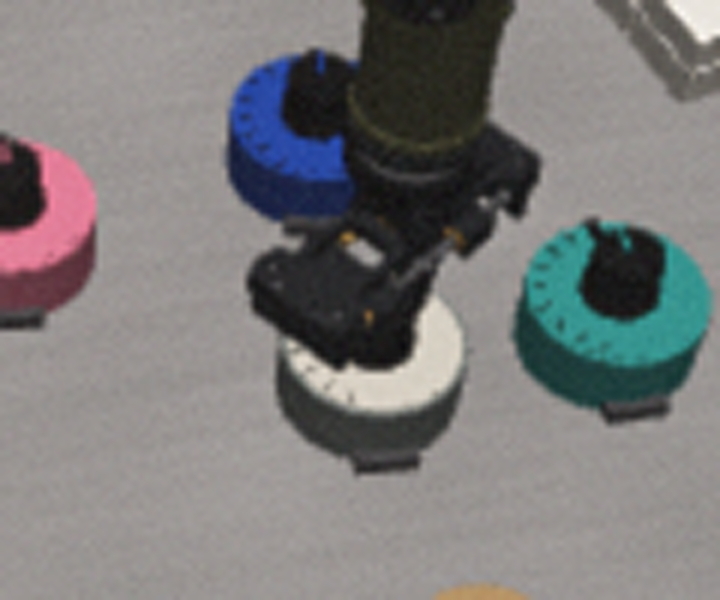

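```bash
python3 -m inch '[[0,0,0,0,0.05,0],[0,0,0,0,0.04,0],[0,0,0,0,0,0],[0,0,0,0,0,0]]'
python3 -m inch '[[0,0,0,0,0,0],[0,0,0,0,0,0],[0,0,0,0,0,0],[0,0,0,0,0,0],[0,-10,0,0,0,0],[0,-20,0,0,0,0],[0,-25,0,0,0,0],[0,-25,0,0,0,0],[0,-25,0,0,0,0],[0,-20,0,0,0,0],[0,0,0,0,0,0]]' 70
python3 - <<'E'
from h import *
plan((.459,.15,.187))
s=take("scene"); u,v=proj(s,(.457,.394,.06)); u,v=int(u),int(v); cv2.imwrite("pics/g9.png",cv2.resize(s["img"][v-40:v+40,u-50:u+50,::-1],(750,600),interpolation=cv2.INTER_CUBIC))
E
```

```text
clock: 41.7
tool_pos: [0.4581, 0.3936, 0.062]
eef_rot: [0.609, -0.36, 0.36, -0.608]
contact_force: [-1.5, -0.9, 1.6]
opening: 0.491
clock: 42.62
tool_pos: [0.4606, 0.3955, 0.192]
eef_rot: [-0.605, 0.36, -0.362, 0.611]
contact_force: [-0.0, 0.1, 0.7]
opening: 0.794
t 42.62 pos [0.4606 0.3955 0.192 ] yaw -61.38 tilt [6.5 6. ] F [-0.   0.1  0.7] op 69.9
  shift x 214.7 y 5.0 z -119.0
```

View pics/g9.png

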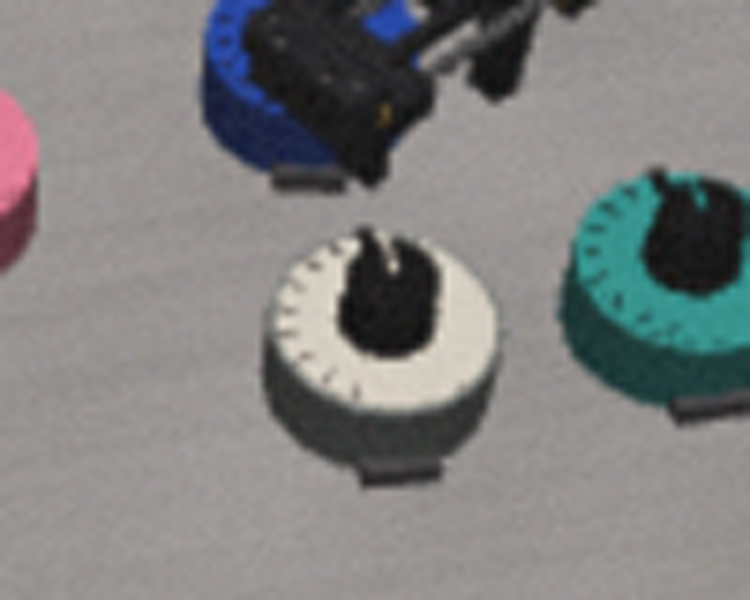

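The pointer looks near the mark. I'll move away for a clear top view.

```bash
python3 -m inch '[[15,-5,-8,0,0,0],[30,-5,-16,0,0,0],[30,-5,-16,0,0,0],[30,-5,-16,0,0,0],[30,-5,-16,0,0,0],[30,-5,-16,0,0,0],[30,0,-16,0,0,0],[25,0,-14,0,0,0],[15,0,-8,0,0,0],[0,0,0,0,0,0],[0,0,0,0,0,0],[0,0,0,0,0,0]]'
python3 - <<'E'
from h import *
plan()
I=[]
for n in("top","scene"):
    s=take(n,"11"+n); np.savez(n+"11.npz",**s)
    u,v=proj(s,(.458,.394,.05)); u,v=int(u),int(v); print(n,u,v); I.append(cv2.resize(s["img"][v-30:v+31,u-30:u+31,::-1],(400,400),interpolation=cv2.INTER_CUBIC))
cv2.imwrite("pics/dial11.png",np.hstack(I))
E
```

```text
clock: 43.67
tool_pos: [0.4603, 0.1284, 0.2167]
eef_rot: [-0.608, 0.361, -0.36, 0.609]
contact_force: [0.4, 0.4, -0.1]
opening: 0.792
t 43.67 pos [0.4603 0.1284 0.2167] yaw -61.27 tilt [-0.3  0.9] F [ 0.4  0.4 -0.1] op 69.8
top 183 216
scene 316 175
```

View pics/dial11.png

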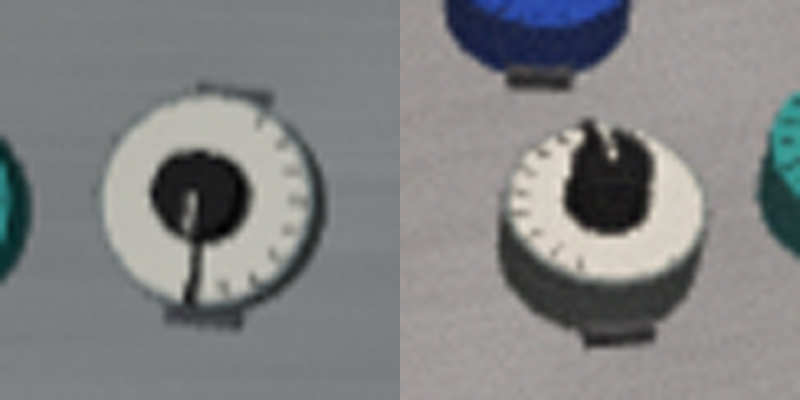

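```bash
python3 - <<'E'
from h import *
def polar(s,cx,cy,h,r0,r1,step=1,a0=120,a1=300):
    g=cv2.cvtColor(s["img"],cv2.COLOR_RGB2GRAY).astype(np.float32)
    out=[]
    for a in np.arange(a0,a1,step):
        v=[]
        for rr in np.arange(r0,r1,.001):
            u=proj(s,(cx+rr*np.cos(np.radians(a)),cy+rr*np.sin(np.radians(a)),h)); v.append(cv2.getRectSubPix(g,(1,1),(float(u[0]),float(u[1])))[0,0])
        out.append(np.mean(v))
    return np.arange(a0,a1,step),np.array(out)
def centre(s,h=.05):
    m,W=roi(s,.38,.54,.31,.47,.042,.06); c=max(cv2.findContours(m.astype(np.uint8),cv2.RETR_EXTERNAL,cv2.CHAIN_APPROX_NONE)[0],key=cv2.contourArea)
    hsv=cv2.cvtColor(s["img"],cv2.COLOR_RGB2HSV); mm=((hsv[...,2]>140)&(hsv[...,1]<60)&m).astype(np.uint8)
    c=np.vstack(cv2.findContours(mm,cv2.RETR_EXTERNAL,cv2.CHAIN_APPROX_NONE)[0]); c=cv2.convexHull(c)[:,0]
    P=np.array([ray(s,u,v,h)[:2] for u,v in c],np.float32); return cv2.fitEllipse(P)
for f in("top0","top11"):
    s=dict(np.load(f+".npz")); (cx,cy),ax,_=centre(s); print(f,cx,cy,ax)
    for (h,r0,r1) in((.051,.046,.054),(.056,.027,.034),(.056,.034,.042)):
        a,o=polar(s,cx,cy,h,r0,r1); b=np.median(o); d=np.clip(b-o-15,0,None)
        # peak clusters
        k=[(c[0],c) for c in blobs((d>0)[None,:],2)]
        print("  r",r0,[(round(float((a[m[0]]*d[m[0]]).sum()/d[m[0]].sum()),1),round(float(d[m[0]].sum()))) for n,(_,_c,m) in [(q[0],q[1]) for q in k]])
E
```

```text
top0 0.45943203568458557 0.3944160044193268 (0.1060548797249794, 0.10639983415603638)
  r 0.046 [(174.7, 794), (195.2, 81), (213.3, 84), (232.3, 49), (250.6, 24), (269.8, 62), (288.2, 42)]
  r 0.027 [(238.8, 708)]
  r 0.034 [(238.9, 637)]
top11 0.45936983823776245 0.3946952223777771 (0.10780969262123108, 0.10867772251367569)
  r 0.046 [(175.1, 936), (195.4, 97), (213.6, 91), (232.5, 56), (250.7, 27), (269.9, 69), (288.2, 41)]
  r 0.027 [(177.0, 1019)]
  r 0.034 [(177.6, 946)]
```

```bash
python3 - <<'E'
import numpy as np
from scipy.optimize import least_squares
for A,C,P in(([174.7,195.2,213.3,232.3,250.6,269.8,288.2],(.45943,.39442),[(238.8,.0305),(238.9,.038)]),([175.1,195.4,213.6,232.5,250.7,269.9,288.2],(.45937,.3947),[(177.0,.0305),(177.6,.038)])):
    A=np.array(A); i=np.arange(7); C=np.array(C); p=C+.05*np.c_[np.cos(np.radians(A)),np.sin(np.radians(A))]
    for use0 in(1,0):
        j=i if use0 else i[1:]
        def f(v):
            d=p[j]-v[:2]; a=np.degrees(np.arctan2(d[:,1],d[:,0]))%360
            return a-(v[2]+v[3]*j)
        r=least_squares(f,[*C,176,18.5],x_scale=[.001,.001,1,1])
        v=r.x; print(use0,v,"res",r.fun.round(2))
        for a,rr in P:
            q=C+rr*np.array([np.cos(np.radians(a)),np.sin(np.radians(a))])-v[:2]; print("   pointer",np.degrees(np.arctan2(q[1],q[0]))%360-v[2])
    for c in((.4577,.3937),(.4585,.3940)):
        d=p-c; m=np.degrees(np.arctan2(d[:,1],d[:,0]))%360
        print("  c",c,"marks",m.round(1),[round(float(np.degrees(np.arctan2(*(C+rr*np.array([np.cos(np.radians(a)),np.sin(np.radians(a))])-c)[::-1]))%360),1) for a,rr in P])
E
```

```text
1 [  0.4573782    0.39011889 169.69052535  20.45080905] res [-0.27  0.65 -0.37 -0.01 -0.25  0.41 -0.15]
   pointer 68.05733730288196
   pointer 68.40880369170168
0 [  0.4111765    0.38132059 275.55362112   9.36508107] res [ 0.   -0.04  0.1  -0.12  0.11 -0.05]
   pointer 62.63321456186236
   pointer 50.266860189952695
  c (0.4577, 0.3937) marks [173.7 194.9 213.7 233.4 252.2 271.8 290.3] [241.0, 240.6]
  c (0.4585, 0.394) marks [174.1 195.  213.5 232.9 251.5 270.9 289.4] [239.9, 239.8]
1 [  0.45742718   0.39049497 170.20087534  20.33845986] res [-0.24  0.56 -0.29  0.   -0.29  0.43 -0.15]
   pointer -1.7004068882139052
   pointer 0.6584699267173164
0 [  0.4111631    0.38143005 275.86510399   9.3300439 ] res [ 0.   -0.03  0.09 -0.14  0.13 -0.05]
   pointer -235.91578843945268
   pointer -220.4341782697896
  c (0.4577, 0.3937) marks [173.8 194.8 213.7 233.4 252.2 271.9 290.4] [174.8, 175.9]
  c (0.4585, 0.394) marks [174.2 194.9 213.5 232.8 251.4 270.9 289.4] [175.6, 176.5]
```

```bash
python3 - <<'E'
from h import *
for n in("top","scene"):
  for f in("0","11"):
    s=dict(np.load(n+f+".npz")); g=cv2.cvtColor(s["img"],cv2.COLOR_RGB2GRAY).astype(np.float32)
    print(n,f)
    for x in np.arange(.399,.440,.003):
        ys=np.arange(.375,.42,.0005); 
        h=.051 if x<.414 else .056
        v=np.array([cv2.getRectSubPix(g,(1,1),tuple(float(t) for t in proj(s,(x,y,h))))[0,0] for y in ys]); w=np.clip(np.median(v)-12-v,0,None)
        k=ys>0
        print("  x %.3f y %.4f  w %.0f"%(x,(w*ys).sum()/max(w.sum(),1e-9),w.sum()))
    # knob top centre via dark pixels at z .087 from depth
    m,W=roi(s,.40,.52,.34,.45,.082,.095); c=max(cv2.findContours(m.astype(np.uint8),cv2.RETR_EXTERNAL,cv2.CHAIN_APPROX_NONE)[0],key=cv2.contourArea)[:,0]
    P=np.array([ray(s,u,v,.087)[:2] for u,v in c],np.float32); print("knob",cv2.fitEllipse(P)[:2])
E
```

```text
top 0
  x 0.399 y 0.0000  w 0
  x 0.402 y 0.3984  w 106
  x 0.405 y 0.3984  w 581
  x 0.408 y 0.3996  w 863
  x 0.411 y 0.3987  w 1159
  x 0.414 y 0.3955  w 1042
  x 0.417 y 0.3984  w 137
  x 0.420 y 0.0000  w 0
  x 0.423 y 0.0000  w 0
  x 0.426 y 0.0000  w 0
  x 0.429 y 0.0000  w 0
  x 0.432 y 0.3939  w 133
  x 0.435 y 0.3933  w 1177
  x 0.438 y 0.3930  w 1630
knob ((0.4577797055244446, 0.3938007354736328), (0.04125937074422836, 0.042533159255981445))
top 11
  x 0.399 y 0.0000  w 0
  x 0.402 y 0.3975  w 136
  x 0.405 y 0.3983  w 644
  x 0.408 y 0.3998  w 968
  x 0.411 y 0.3986  w 1341
  x 0.414 y 0.3957  w 1618
  x 0.417 y 0.3965  w 1449
  x 0.420 y 0.3962  w 1310
  x 0.423 y 0.3963  w 1233
  x 0.426 y 0.3964  w 1284
  x 0.429 y 0.3963  w 1258
  x 0.432 y 0.3961  w 1376
  x 0.435 y 0.3945  w 1981
  x 0.438 y 0.3930  w 1890
knob ((0.45774999260902405, 0.3934788107872009), (0.04114249348640442, 0.04307178035378456))
scene 0
  x 0.399 y 0.4009  w 711
  x 0.402 y 0.4005  w 1064
  x 0.405 y 0.4005  w 1043
  x 0.408 y 0.4010  w 885
  x 0.411 y 0.4038  w 812
  x 0.414 y 0.4014  w 903
  x 0.417 y 0.4033  w 470
  x 0.420 y 0.4070  w 215
  x 0.423 y 0.4113  w 162
  x 0.426 y 0.4119  w 1298
  x 0.429 y 0.4128  w 783
  x 0.432 y 0.4110  w 424
  x 0.435 y 0.4109  w 93
  x 0.438 y 0.0000  w 0
knob ((0.46035557985305786, 0.39515557885169983), (0.04220455512404442, 0.04371493309736252))
scene 11
  x 0.399 y 0.4009  w 702
  x 0.402 y 0.4003  w 1127
  x 0.405 y 0.4004  w 1166
  x 0.408 y 0.4024  w 1366
  x 0.411 y 0.4051  w 1824
  x 0.414 y 0.4024  w 1498
  x 0.417 y 0.4040  w 1587
  x 0.420 y 0.4034  w 1287
  x 0.423 y 0.4032  w 821
  x 0.426 y 0.4017  w 384
  x 0.429 y 0.4014  w 319
  x 0.432 y 0.4012  w 56
  x 0.435 y 0.0000  w 0
  x 0.438 y 0.0000  w 0
knob ((0.46096739172935486, 0.3945925533771515), (0.04249526932835579, 0.04504169896245003))
```

```bash
python3 - <<'E'
from h import *
for n,c,fs in(("scene",(.4607,.3949),("0","11")),("top",(.4578,.3937),("0","11"))):
  for f in fs:
    s=dict(np.load(n+f+".npz")); g=cv2.cvtColor(s["img"],cv2.COLOR_RGB2GRAY).astype(np.float32)
    for h,r0,r1 in((.051,.047,.055),(.056,.026,.032),(.056,.032,.038),(.056,.038,.044)):
        a=np.arange(150,270,.5); o=[]
        for t in np.radians(a): o.append(np.mean([cv2.getRectSubPix(g,(1,1),tuple(float(q) for q in proj(s,(c[0]+r*np.cos(t),c[1]+r*np.sin(t),h))))[0,0] for r in np.arange(r0,r1,.001)]))
        o=np.array(o); d=np.clip(np.median(o)-o-15,0,None)
        print(n,f,r0,[(round(float((a[m[0]]*d[m[0]]).sum()/d[m[0]].sum()),1),round(float(d[m[0]].sum()))) for _,_,m in blobs((d>0)[None,:],3)])
E
```

```text
scene 0 0.047 [(164.4, 5659), (193.6, 1), (210.6, 18), (265.9, 11)]
scene 0 0.026 [(156.0, 795), (194.0, 980)]
scene 0 0.032 [(157.7, 1676), (190.6, 309), (237.9, 117)]
scene 0 0.038 [(167.0, 8468), (238.6, 1234)]
scene 11 0.047 [(164.7, 4629), (193.4, 19), (210.6, 39), (265.9, 27)]
scene 11 0.026 [(180.7, 6823)]
scene 11 0.032 [(177.1, 13179)]
scene 11 0.038 [(170.5, 10047)]
top 0 0.047 [(173.8, 1368), (195.2, 50), (213.7, 201), (232.9, 3)]
top 0 0.026 [(240.8, 1513)]
top 0 0.032 [(240.6, 1392)]
top 0 0.038 [(174.5, 160), (240.1, 1031)]
top 11 0.047 [(173.9, 1539), (195.1, 69), (213.7, 234), (232.9, 12)]
top 11 0.026 [(174.8, 2220)]
top 11 0.032 [(175.6, 2026)]
top 11 0.038 [(176.1, 1964)]
```

The estimates agree that the pointer is about +1.5 to +3° from zero. I'll regrip for a small trim of about 2°.

```bash
python3 -m inch '[[-15,0,8,0,0,0],[-28,0,15,0,0,0],[-30,0,16,0,0,0],[-30,0,16,0,0,0],[-30,0,16,0,0,0],[-30,0,16,0,0,0],[-30,5,16,0,0,0],[-25,5,14,0,0,0],[-15,5,9,0,0,0],[0,0,0,0,0,0],[0,0,0,0,0,0],[0,0,0,0,0,0]]' 70
python3 - <<'E'
from h import *
plan((.4581,.3937,.062,-61.4))
E
```

```text
clock: 44.77
tool_pos: [0.4591, 0.3911, 0.2018]
eef_rot: [0.609, -0.361, 0.361, -0.608]
contact_force: [0.8, 0.3, 0.3]
opening: 0.797
t 44.77 pos [0.4591 0.3911 0.2018] yaw -61.35 tilt [-0.3 -1.6] F [0.8 0.3 0.3] op 70.2
  turn ay 0.001 (or -3.141)
  shift x -2.8 y 139.8 z 0.4
```

```bash
python3 -m inch '[[-1.5,15,0,0,0,0],[0,25,0,0,0,0],[0,25,0,0,0,0],[0,25,0,0,0,0],[0,20,0,0,0,0],[0,12,0,0,0,0],[0,8,0,0,0,0],[0,6,0,0,0,0],[0,3,0,0,0,0],[0,0,0,0,0,0],[0,0,0,0,0,0],[0,0,0,0,0,0]]'
python3 - <<'E'
from h import *
plan((.4581,.3937,.062,-61.4))
E
```

```text
clock: 45.77
tool_pos: [0.4591, 0.3936, 0.0639]
eef_rot: [-0.608, 0.361, -0.361, 0.609]
contact_force: [0.3, -0.1, 0.7]
opening: 0.792
t 45.77 pos [0.4591 0.3936 0.0639] yaw -61.37 tilt [1.3 1.1] F [ 0.3 -0.1  0.7] op 69.8
  turn ay 0.001 (or -3.141)
  shift x -0.6 y 1.9 z -0.9
```

```bash
python3 -m inch '[[-0.5,1,-0.8,0,0,0],[0,0,0,0,0,0],[0,0,0,0,0,0],[0,0,0,0,0,0],[0,0,0,0,0,0],[0,0,0,0,0,0],[0,0,0,0,0,0],[0,0,0,0,0.02,0],[0,0,0,0,0.016,0],[0,0,0,0,0,0],[0,0,0,0,0,0]]' 35 25
python3 -m inch '[[0,0,0,0,0,0],[0,0,0,0,0,0],[0,0,0,0,0,0],[0,0,0,0,0,0],[0,-10,0,0,0,0],[0,-20,0,0,0,0],[0,-25,0,0,0,0],[0,-25,0,0,0,0],[0,-25,0,0,0,0],[0,-30,0,0,0,0],[0,-15,0,0,0,0]]' 70
python3 -m inch '[[15,-5,-8,0,0,0],[30,-5,-16,0,0,0],[30,-5,-16,0,0,0],[30,-5,-16,0,0,0],[30,-5,-16,0,0,0],[30,-5,-16,0,0,0],[30,0,-16,0,0,0],[25,0,-14,0,0,0],[15,0,-8,0,0,0],[0,0,0,0,0,0],[0,0,0,0,0,0],[0,0,0,0,0,0]]'
python3 - <<'E'
from h import *
plan()
s=take("top","12top"); take("scene","12scene"); np.savez("top12.npz",**s)
u,v=proj(s,(.458,.394,.05)); u,v=int(u),int(v)
cv2.imwrite("pics/dial12.png",cv2.resize(s["img"][v-30:v+31,u-30:u+31,::-1],(600,600),interpolation=cv2.INTER_CUBIC))
g=cv2.cvtColor(s["img"],cv2.COLOR_RGB2GRAY).astype(np.float32); c=(.4578,.3937)
for h,r0,r1 in((.051,.047,.055),(.056,.026,.032),(.056,.032,.038),(.056,.038,.044)):
        a=np.arange(150,270,.5); o=[]
        for t in np.radians(a): o.append(np.mean([cv2.getRectSubPix(g,(1,1),tuple(float(q) for q in proj(s,(c[0]+r*np.cos(t),c[1]+r*np.sin(t),h))))[0,0] for r in np.arange(r0,r1,.001)]))
        o=np.array(o); d=np.clip(np.median(o)-o-15,0,None)
        print(r0,[(round(float((a[m[0]]*d[m[0]]).sum()/d[m[0]].sum()),1),round(float(d[m[0]].sum()))) for _,_,m in blobs((d>0)[None,:],3)])
E
```

```text
clock: 46.68
tool_pos: [0.4576, 0.3934, 0.0621]
eef_rot: [-0.601, 0.372, -0.372, 0.602]
contact_force: [-0.4, -0.7, 2.4]
opening: 0.492
clock: 47.6
tool_pos: [0.4588, 0.3941, 0.2161]
eef_rot: [-0.6, 0.371, -0.372, 0.603]
contact_force: [0.0, 0.7, -0.2]
opening: 0.795
clock: 48.6
tool_pos: [0.4504, 0.1281, 0.2425]
eef_rot: [-0.601, 0.371, -0.371, 0.602]
contact_force: [0.1, 0.6, -0.1]
opening: 0.795
t 48.60 pos [0.4504 0.1281 0.2425] yaw -63.35 tilt [1.1 1.2] F [ 0.1  0.6 -0.1] op 70.0
0.047 [(173.8, 1540), (195.1, 67), (213.7, 239), (232.9, 14)]
0.026 [(173.7, 2396)]
0.032 [(173.6, 2041)]
0.038 [(173.7, 1900)]
```

View pics/dial12.png

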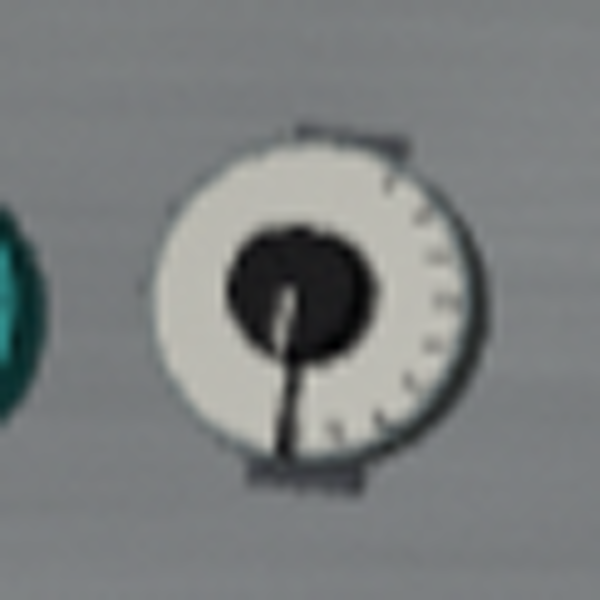

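View pics/12scene.png

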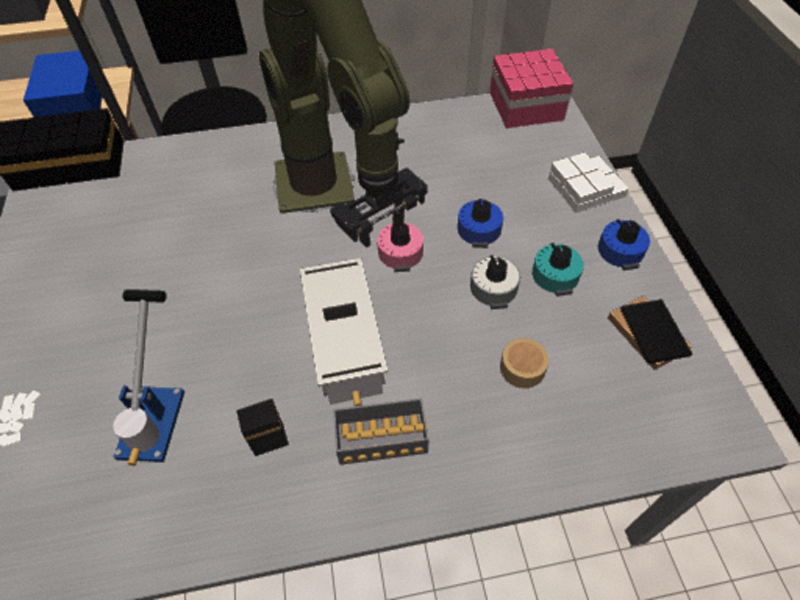

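The pointer now reads 173.7° against the zero mark's 173.8°, and the lid is undisturbed. Next I'll measure the lever handle precisely.

```bash
python3 - <<'E'
from h import *
np.set_printoptions(precision=4,suppress=True)
for n in("top","scene"):
    s=take(n); g=cv2.cvtColor(s["img"],cv2.COLOR_RGB2GRAY)
    m=(g<60); u,v=proj(s,(.481,-.3605,.2)); k=np.zeros_like(m); k[int(v)-16:int(v)+17,int(u)-20:int(u)+21]=1
    b=max(blobs(m&k),key=lambda t:t[0])[2]; c=np.argwhere(b)[:,::-1].astype(np.float32)
    (cx,cy),(w,h),a=cv2.minAreaRect(c); print(n,(cx,cy),(w,h),a,len(c))
    P=np.array([ray(s,*q,.205)[:2] for q in cv2.boxPoints(((cx,cy),(w+1,h+1),a))]); print("ctr",ray(s,c[:,0].mean(),c[:,1].mean(),.205))
    e=[P[i+1]-P[i] for i in range(3)]; e=max(e,key=np.linalg.norm); print("len",np.linalg.norm(e),"yaw",np.degrees(np.arctan2(e[1],e[0])))
    yaw=np.radians(-15.5); print("hinge px",proj(s,(.481+.173*np.cos(yaw),-.3605+.173*np.sin(yaw),.1))*800/512)
    W=cloud(s); p=W[b]; print("med depth pt",np.nanmedian(p,0))
    # rod
    m,W=roi(s,.51,.61,-.47,-.33,.13,.2); p=W[m]; print("rod",len(p),np.polyfit(p[:,0],p[:,1],1), np.degrees(np.arctan(np.polyfit(p[:,0],p[:,1],1)[0])))
E
```

```text
top (420.1038513183594, 210.11923217773438) (27.451913833618164, 6.841052055358887) 15.255120277404785 183
ctr [ 0.4802 -0.3621  0.205 ]
len 0.08712835893531765 yaw -104.14948825428004
hinge px [653.3454 258.3233]
med depth pt [ 0.4796 -0.3604  0.2096]
rod 135 [-0.2541 -0.239 ] -14.255629524885379
scene (92.0, 189.0) (6.0, 26.0) 90.0 181
ctr [ 0.4843 -0.3614  0.205 ]
len 0.08583026730774804 yaw 78.48496247410296
hinge px [134.559  395.2705]
med depth pt [ 0.4867 -0.3598  0.2085]
rod 203 [-0.2592 -0.2348] -14.52980011289951
```

```bash
python3 -m inch '[[0,-15,0,0,-0.122,0],[0,-15,0,0,-0.122,0],[0,0,0,0,-0.122,0],[0,0,0,0,-0.122,0],[0,0,0,0,-0.122,0],[0,0,0,0,-0.122,0],[0,0,0,0,-0.121,0],[0,0,0,0,0,0],[0,0,0,0,0,0],[0,0,0,0,0,0]]' 0 20
python3 - <<'E'
from h import *
plan((.482,-.361,.27,-14.5))
E
```

```text
clock: 49.63
tool_pos: [0.4501, 0.127, 0.2719]
eef_rot: [0.701, -0.09, 0.09, -0.701]
contact_force: [0.2, 0.0, 0.5]
opening: 0.061
t 49.63 pos [0.4501 0.127  0.2719] yaw -14.70 tilt [-0.1 -0. ] F [0.2 0.  0.5] op 5.4
  turn ay -0.003 (or 3.138)
  shift x 153.1 y 1.9 z -464.4
```

```bash
python3 -m inch '[[5,0,-15,0,0,0],[10,0,-30,0,0,0],[11,0,-34,0,0,0],[11,0,-34,0,0,0],[11,0,-34,0,0,0],[11,0,-34,0,0,0],[11,0,-34,0,0,0],[11,0,-34,0,0,0],[11,0,-34,0,0,0],[11,0,-34,0,0,0],[11,0,-34,0,0,0],[11,0,-34,0,0,0]]'
python3 -m inch '[[11,0,-34,0,0,0],[11,0,-30,0,0,0],[8,0,-15,0,0,0],[0,0,0,0,0,0],[0,0,0,0,0,0],[0,0,0,0,0,0],[0,0,0,0,0,0]]'
python3 - <<'E'
from h import *
plan((.482,-.361,.27,-14.5))
take("scene","13scene");take("top","13top")
E
```

```text
clock: 50.63
tool_pos: [0.4743, -0.279, 0.2721]
eef_rot: [0.701, -0.09, 0.09, -0.701]
contact_force: [0.6, -0.1, -0.8]
opening: 0.005
clock: 51.22
tool_pos: [0.4839, -0.3593, 0.2721]
eef_rot: [-0.701, 0.089, -0.089, 0.702]
contact_force: [0.2, 0.2, 0.5]
opening: 0.002
t 51.22 pos [ 0.4839 -0.3593  0.2721] yaw -14.42 tilt [-0.2  0.9] F [0.2 0.2 0.5] op 0.2
  turn ay 0.001 (or -3.140)
  shift x -1.5 y 2.1 z -2.2
```

View pics/13scene.png

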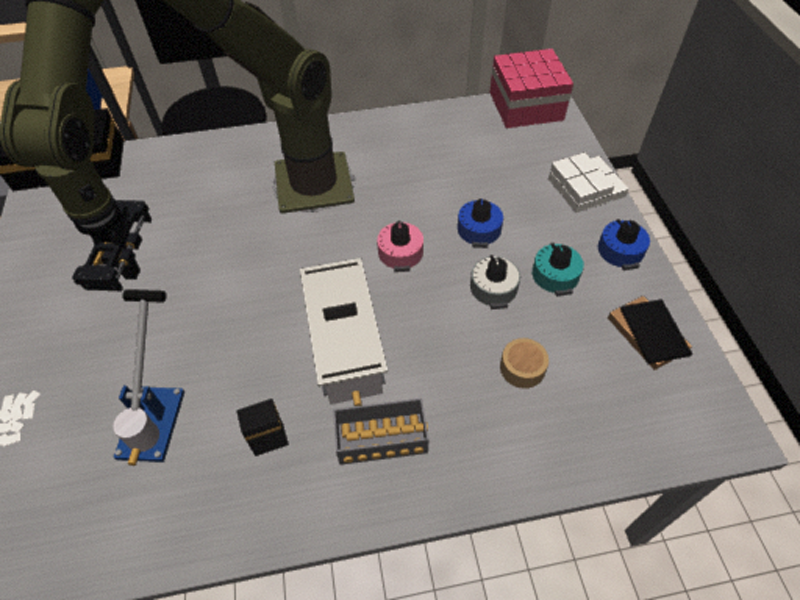

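The fingers are above the handle (145,296), and the lid and dial are in order. I'll approach to just above the handle, then begin stroke 1.

```bash
python3 -m inch '[[-1.5,20,-1.5,0,0,0],[0,20,0,0,0,0],[0,12,0,0,0,0],[0,4,0,0,0,0],[0,0,0,0,0,0],[0,0,0,0,0,0],[0,0,0,0,0,0]]'
python3 -m inch '[[-4,10,0,0,0,0],[-4,9,0,0,0,0],[-7,16,0,0,0,0],[-5,17,0,0,0,0],[-4,17,0,0,0,0],[-2,17,0,0,0,0],[0,0,0,0,0,0],[0,0,0,0,0,0]]'
python3 - <<'E'
from h import *
plan(); take("scene","14scene")
E
```

```text
clock: 51.9
tool_pos: [0.4825, -0.3625, 0.2171]
eef_rot: [0.702, -0.089, 0.09, -0.701]
contact_force: [0.7, 0.8, -0.9]
opening: 0.007
clock: 52.57
tool_pos: [0.4536, -0.3556, 0.1304]
eef_rot: [-0.701, 0.092, -0.088, 0.701]
contact_force: [-7.0, 1.9, 9.8]
opening: 0.008
t 52.57 pos [ 0.4536 -0.3556  0.1304] yaw -14.60 tilt [-5.9  0.8] F [-7.   1.9  9.8] op 0.7
```

View pics/14scene.png

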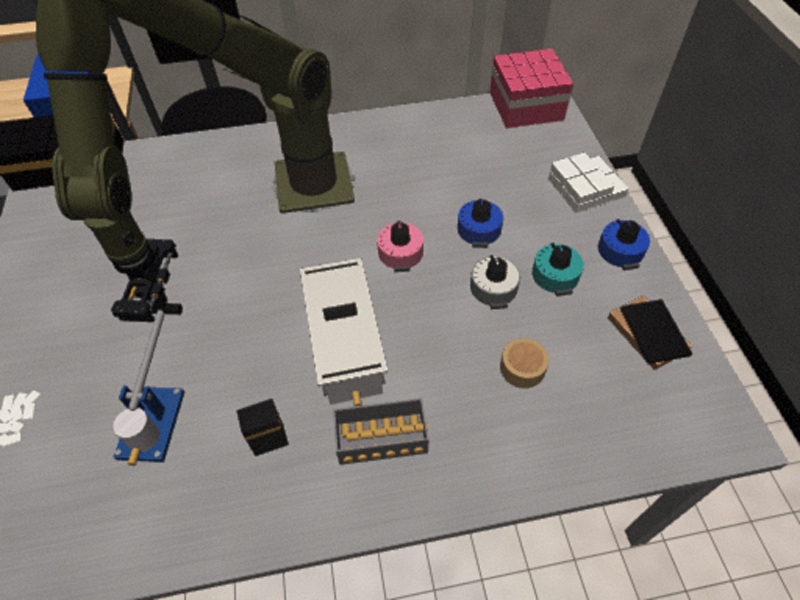

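The lever is going down with the handle under the fingertips. I'll continue to the stop.

```bash
python3 -m inch '[[1,17.5,0,0,0,0],[2,17.5,0,0,0,0],[2,17,0,0,0,0],[3,12,0,0,0,0],[2,7,0,0,0,0],[0,0,0,0,0,0],[0,0,0,0,0,0]]'
python3 - <<'E'
from h import *
plan()
E
```

```text
clock: 53.2
tool_pos: [0.4628, -0.3585, 0.0597]
eef_rot: [0.702, -0.093, 0.087, -0.701]
contact_force: [-6.3, 2.8, 10.6]
opening: 0.008
t 53.20 pos [ 0.4628 -0.3585  0.0597] yaw -14.62 tilt [-7.1  0.3] F [-6.3  2.8 10.6] op 0.7
```

```bash
python3 -m inch '[[0,2,0,0,0,0],[0,2,0,0,0,0],[0,0,0,0,0,0],[0,0,0,0,0,0]]'
```

```text
clock: 53.53
tool_pos: [0.4634, -0.3586, 0.0575]
eef_rot: [0.702, -0.092, 0.088, -0.701]
contact_force: [-9.5, 3.5, 18.9]
opening: 0.007
```

```bash
python3 -m inch '[[0,2,0,0,0,0],[0,1,0,0,0,0],[0,0,0,0,0,0],[0,0,0,0,0,0]]'
```

```text
clock: 53.87
tool_pos: [0.4635, -0.3587, 0.0567]
eef_rot: [0.702, -0.092, 0.088, -0.7]
contact_force: [-12.2, 6.4, 36.6]
opening: 0.004
```

The stop is reached, with force rising sharply to 37 N at .0567. I'll follow the handle back up.

```bash
python3 -m inch '[[0,-9,0,0,0,0],[-4,-14,0,0,0,0],[-3,-17,0,0,0,0],[-1,-17,0,0,0,0],[1,-17,0,0,0,0],[3,-17,0,0,0,0],[4,-17,0,0,0,0],[5,-16,0,0,0,0],[6,-16,0,0,0,0],[5,-16,0,0,0,0],[0,-14,0,0,0,0],[0,0,0,0,0,0]]'
python3 -m inch '[[0,0,0,0,0,0],[0,0,0,0,0,0],[0,0,0,0,0,0]]'
python3 - <<'E'
from h import *
plan((.4825,-.3615,.217,-14.5)); s=take("scene","15scene")
m,W=roi(s,.40,.56,-.45,-.28,.18,.216); g=cv2.cvtColor(s["img"],cv2.COLOR_RGB2GRAY); p=W[m&(g<70)]; print(len(p),np.median(p,0) if len(p) else 0)
m,W=roi(s,.51,.61,-.47,-.33,.10,.2); p=W[m]; print("rod z(x)",np.polyfit(p[:,0],p[:,2],1))
s=dict(np.load("scene11.npz"));m,W=roi(s,.51,.61,-.47,-.33,.10,.2); p=W[m]; print("rod ref",np.polyfit(p[:,0],p[:,2],1))
E
```

```text
clock: 54.87
tool_pos: [0.4844, -0.3635, 0.2261]
eef_rot: [0.703, -0.087, 0.092, -0.7]
contact_force: [0.2, 0.4, 0.3]
opening: 0.0
clock: 55.12
tool_pos: [0.481, -0.3622, 0.2211]
eef_rot: [-0.701, 0.09, -0.089, 0.702]
contact_force: [0.1, 0.1, -0.2]
opening: 0.007
t 55.12 pos [ 0.481  -0.3622  0.2211] yaw -14.56 tilt [-1.7  0.8] F [ 0.1  0.1 -0.2] op 0.7
  turn ay -0.001 (or 3.141)
  shift x 1.3 y 4.1 z 1.1
143 [ 0.48902107 -0.35006541  0.20762156]
rod z(x) [-0.59889215  0.49468903]
rod ref [-0.59810061  0.49451676]
```

View pics/15scene.png

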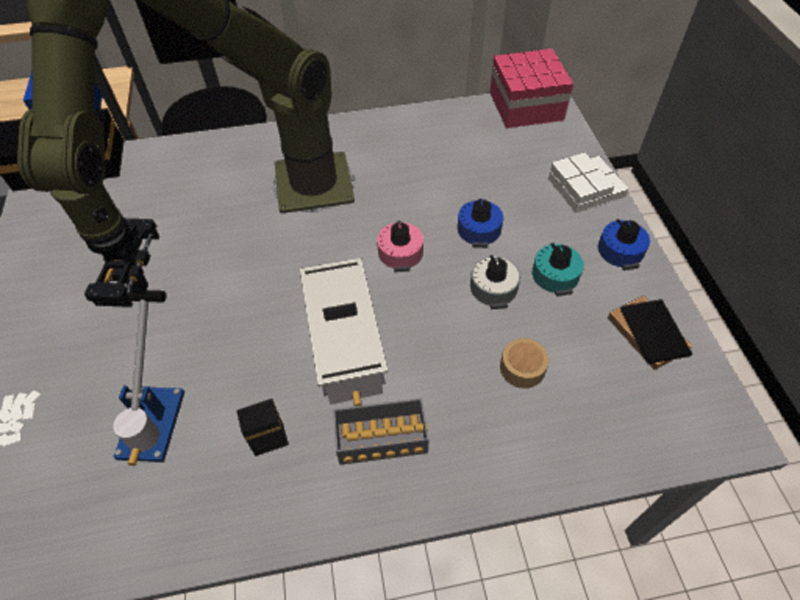

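The lever is fully back: the rod slope of −0.599 matches the reference −0.598. Stroke 2.

```bash
python3 -m inch '[[1,4,0,0,0,0],[-4,10,0,0,0,0],[-4,9,0,0,0,0],[-7,16,0,0,0,0],[-5,17,0,0,0,0],[-4,17,0,0,0,0],[-1,17,0,0,0,0],[1,17.5,0,0,0,0],[2,17.5,0,0,0,0],[2,17,0,0,0,0],[3,12,0,0,0,0],[2,7,0,0,0,0]]'
python3 -m inch '[[0,2,0,0,0,0],[0,2,0,0,0,0],[0,1.5,0,0,0,0],[0,0,0,0,0,0],[0,0,0,0,0,0]]'
```

```text
clock: 56.17
tool_pos: [0.4627, -0.3579, 0.059]
eef_rot: [-0.701, 0.094, -0.086, 0.702]
contact_force: [-7.8, 1.8, 11.0]
opening: 0.006
clock: 56.58
tool_pos: [0.4632, -0.3581, 0.057]
eef_rot: [0.701, -0.093, 0.086, -0.701]
contact_force: [-12.2, 4.6, 28.2]
opening: 0.005
```

```bash
python3 -m inch '[[0,1,0,0,0,0],[0,0,0,0,0,0],[0,0,0,0,0,0]]'
python3 -m inch '[[0,-9,0,0,0,0],[-4,-14,0,0,0,0],[-3,-17,0,0,0,0],[-1,-17,0,0,0,0],[1,-17,0,0,0,0],[3,-17,0,0,0,0],[4,-17,0,0,0,0],[5,-16,0,0,0,0],[6,-16,0,0,0,0],[4,-16,0,0,0,0],[0,-12,0,0,0,0],[0,0,0,0,0,0]]'
python3 -m inch '[[0,0,0,0,0,0],[0,0,0,0,0,0],[0,0,0,0,0,0],[0,0,0,0,0,0]]'
python3 - <<'E'
from h import *
plan((.4825,-.3615,.217,-14.5)); s=take("scene")
m,W=roi(s,.51,.61,-.47,-.33,.10,.2); p=W[m]; print("rod z(x)",np.polyfit(p[:,0],p[:,2],1))
E
```

```text
clock: 56.83
tool_pos: [0.4632, -0.3581, 0.0567]
eef_rot: [0.702, -0.093, 0.086, -0.701]
contact_force: [-12.1, 5.2, 33.8]
opening: 0.002
clock: 57.83
tool_pos: [0.4843, -0.3633, 0.2243]
eef_rot: [0.702, -0.088, 0.091, -0.701]
contact_force: [0.6, -0.7, -0.3]
opening: 0.006
clock: 58.17
tool_pos: [0.482, -0.3624, 0.2214]
eef_rot: [-0.701, 0.09, -0.089, 0.702]
contact_force: [0.5, -0.6, -0.3]
opening: 0.002
t 58.17 pos [ 0.482  -0.3624  0.2214] yaw -14.55 tilt [-1.8  1.1] F [ 0.5 -0.6 -0.3] op 0.2
  turn ay -0.001 (or 3.141)
  shift x 0.2 y 4.4 z 1.0
rod z(x) [-0.59470365  0.49271276]
```

Stroke 2 is complete and the lever is fully up. Stroke 3.

```bash
python3 -m inch '[[0,4,1,0,0,0],[-4,10,0,0,0,0],[-4,9,0,0,0,0],[-7,16,0,0,0,0],[-5,17,0,0,0,0],[-4,17,0,0,0,0],[-1,17,0,0,0,0],[1,17.5,0,0,0,0],[2,17.5,0,0,0,0],[2,17,0,0,0,0],[3,12,0,0,0,0],[2,7,0,0,0,0]]'
python3 -m inch '[[0,2,0,0,0,0],[0,2,0,0,0,0],[0,1.5,0,0,0,0],[0,1,0,0,0,0],[0,0,0,0,0,0],[0,0,0,0,0,0]]'
```

```text
clock: 59.22
tool_pos: [0.4631, -0.3569, 0.0599]
eef_rot: [-0.701, 0.094, -0.086, 0.702]
contact_force: [-7.7, 1.9, 11.0]
opening: 0.005
clock: 59.72
tool_pos: [0.4639, -0.3571, 0.057]
eef_rot: [0.701, -0.093, 0.087, -0.701]
contact_force: [-11.3, 5.4, 28.3]
opening: 0.005
```

```bash
python3 -m inch '[[0,1,0,0,0,0],[0,0,0,0,0,0],[0,0,0,0,0,0]]'
python3 -m inch '[[0,-9,0,0,0,0],[-4,-14,0,0,0,0],[-3,-17,0,0,0,0],[-1,-17,0,0,0,0],[1,-17,0,0,0,0],[3,-17,0,0,0,0],[4,-17,0,0,0,0],[5,-16,0,0,0,0],[6,-16,0,0,0,0],[4,-16,0,0,0,0],[0,-15,0,0,0,0],[0,-20,0,0,0,0]]'
python3 -m inch '[[0,-15,0,0,0,0],[-20,0,0,0,0,0],[-30,0,0,0,0,0],[-20,0,0,0,0,0],[0,0,0,0,0,0],[0,0,0,0,0,0],[0,0,0,0,0,0]]'
python3 - <<'E'
from h import *
plan()
for n in("scene","top"):
    s=take(n,"16"+n)
    m,W=roi(s,.51,.61,-.47,-.33,.10,.2); p=W[m]; print("rod z(x)",np.polyfit(p[:,0],p[:,2],1))
    hsv=cv2.cvtColor(s["img"],cv2.COLOR_RGB2HSV)
    m,W=roi(s,.35,.8,-.1,.15,.112,.13); m&=(hsv[...,2]>130)&(hsv[...,1]<60); p=W[m]; print("lid",p.mean(0),cv2.minAreaRect(p[:,:2].astype(np.float32)))
g=cv2.cvtColor(s["img"],cv2.COLOR_RGB2GRAY).astype(np.float32); c=(.4578,.3937)
for h,r0,r1 in((.051,.047,.055),(.056,.026,.032),(.056,.032,.038),(.056,.038,.044)):
        a=np.arange(150,270,.5); o=[]
        for t in np.radians(a): o.append(np.mean([cv2.getRectSubPix(g,(1,1),tuple(float(q) for q in proj(s,(c[0]+r*np.cos(t),c[1]+r*np.sin(t),h))))[0,0] for r in np.arange(r0,r1,.001)]))
        o=np.array(o); d=np.clip(np.median(o)-o-15,0,None)
        print(r0,[round(float((a[m[0]]*d[m[0]]).sum()/d[m[0]].sum()),1) for _,_,m in blobs((d>0)[None,:],3)])
E
```

```text
clock: 59.97
tool_pos: [0.464, -0.3571, 0.0567]
eef_rot: [0.702, -0.093, 0.087, -0.701]
contact_force: [-12.3, 5.6, 34.6]
opening: 0.006
clock: 60.97
tool_pos: [0.4826, -0.3612, 0.2447]
eef_rot: [-0.701, 0.09, -0.089, 0.702]
contact_force: [0.1, -0.3, 0.4]
opening: 0.002
clock: 61.55
tool_pos: [0.4162, -0.3443, 0.2601]
eef_rot: [0.701, -0.089, 0.09, -0.701]
contact_force: [0.3, 0.4, 0.6]
opening: 0.004
t 61.55 pos [ 0.4162 -0.3443  0.2601] yaw -14.54 tilt [ 1.3 -0.2] F [0.3 0.4 0.6] op 0.3
rod z(x) [-0.60216441  0.49677219]
lid [0.56551039 0.01908684 0.12033926] ((0.5532891154289246, 0.019347116351127625), (0.3022393584251404, 0.14005465805530548), 1.7052172422409058)
rod z(x) [-0.59699915  0.49299628]
lid [0.54942432 0.01789193 0.1202948 ] ((0.5529071688652039, 0.01755300909280777), (0.295858234167099, 0.1399833858013153), 1.373380422592163)
0.047 [173.8, 195.2, 213.7, 232.9]
0.026 [173.6]
0.032 [173.6]
0.038 [173.7]
```

View pics/16scene.png

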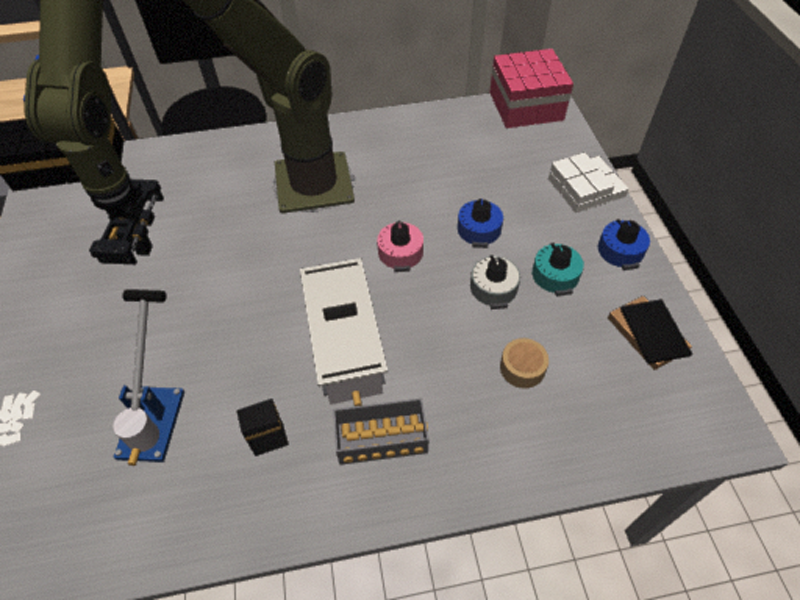

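View pics/16top.png

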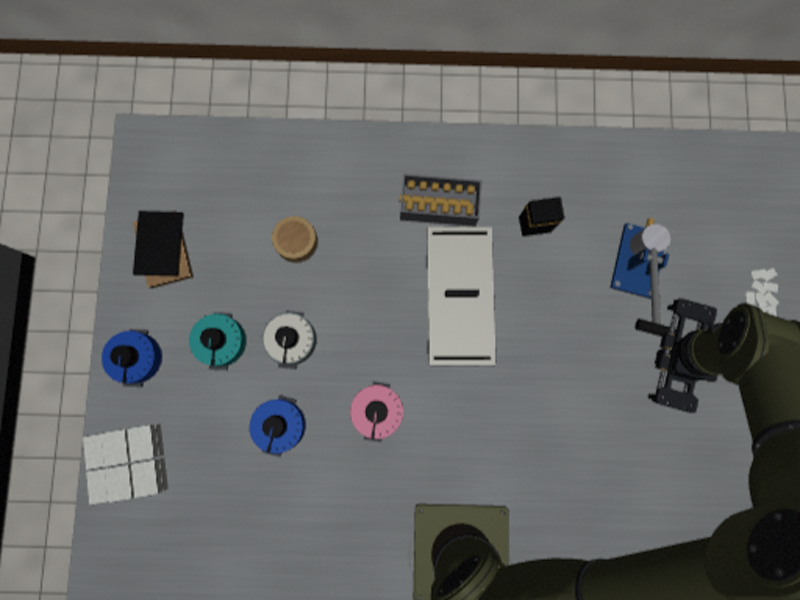

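The lever is up at (145,296), the lid is centred at (342,320), the pointer is at zero, the carton, basket and roll are where they started, and the arm is clear. I'm handing in.

```bash
python3 -c "
from plant import r
print(r.finish_job())"
```

```text
the job is handed in; nothing more can be done
None
```

The leak test is done and handed in at about 62 s of the 210 s allowed; the hand-in reported no verdict.

- **Bottles:** all four stand upright on the chamber floor. I lowered each until the wrist felt contact and only then released it. I last saw them upright just before the lid went over the chamber.
- **Lid:** it lies flat at rim height, with its centre within about 1 mm of the rim's in both cameras. Its yaw reads 1.4–1.7° against the chamber's 1.8°, which is within the noise.
- **Bleed knob:** the first turn left the pointer about 1.5–3° from zero, so I regripped and trimmed it. The top view now puts the pointer at 173.6–173.7° and the zero mark at 173.8°. Before the trim, my different estimates of the pointer angle differed by 2–3°, because one camera pixel is about 3 mm there.
- **Pump:** I made three full strokes. Each reached the stop, where the force climbed to about 35 N. Camera checks after each stroke showed the lever fully up.
- **Surroundings:** the carton, basket and tape roll look unmoved in both final views, and the arm was clear of everything at hand-in.

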